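# Load the sanding drums on their keyed posts and put the tray away under the dust hood

### The job

Pull the drum tray right out from under its dust hood by the handle. Fit every sanding drum on the table over the post of its own colour, turned so that the flat in its bore meets the flat on the post and it sits fully down on the plate, then slide the loaded tray back into the hood as far as it goes. Leave the cork block, thumb plane and bored block where they are.

Things in the scene. Friction and masses are not known exactly. Their poses are not given: they have to be found in the camera images.
- hood: fixed wooden dust hood with clear top, no floor, 180 mm wide (x), 156 deep (y), 63 tall; mouth at its y = +66 mm, facing +y (the robot's left, within 0.15 rad). Inside 160 wide, 57 clear height, back wall at y = -81. Origin on the table: the tray is home when its x, y and yaw equal the hood's (play 1 mm behind, 2 mm each side)
- tray_mid (a point): centre of the top face of the loose tray: pale wooden plate 156 mm wide (x), 160 long (y), 10 thick, 0.3 kg, flat on the table, rear (-y) corners bevelled; four aluminium D-posts stand on it. Its +y points to its handle, out of the hood. Starts empty, in the hood, 0 to 35 mm short of home
- tray_handle (a point): centre of the tray's handle, at tray x 0, y +116 mm, 23 mm above the table: black upright bar 60 mm long along the tray's x, 14 thick along its y, from 2 to 44 mm above the table, on two thin arms (x = +-20 mm, up to 14 mm above the table); 29 mm of free space between bar and plate
- drum_red_mid (a point): red sanding drum, about 60 g, loose, upright, any yaw; may be absent. Brown body 48 mm wide, 20 tall, red ends; above it two red grip plates along x, 24 long, from 20 to 40 mm up, outer faces at y = +-19 (38 mm over both). Point on its axis, 20 mm up (half its height). D-bore right through: radius 12.5, closed on the +x side by a flat 6.2 mm from the axis; white mark on that side
- post_red: D-post in the red circle, at tray x -38, y 38 mm: radius 11, 30 tall, tip tapered over 4 mm, flat 5 mm from the axis on its +x side (white mark), x axis 45 degrees from the tray's. Origin on the axis at the plate's top. Drum fully down: its point 20 mm above this, x axes the same way (play 7 degrees); turned wrongly it rides on the tip and is too tall for the hood
- drum_yellow_mid (a point): yellow sanding drum, about 60 g, loose, upright, any yaw; may be absent. Brown body 48 mm wide, 20 tall, yellow ends; above it two yellow grip plates along x, 24 long, from 20 to 40 mm up, outer faces at y = +-19 (38 mm over both). Point on its axis, 20 mm up (half its height). D-bore right through: radius 12.5, closed on the +x side by a flat 6.2 mm from the axis; white mark on that side
- post_yellow: D-post in the yellow circle, at tray x 38, y 38 mm: radius 11, 30 tall, tip tapered over 4 mm, flat 5 mm from the axis on its +x side (white mark), x axis 150 degrees from the tray's. Origin on the axis at the plate's top. Drum fully down: its point 20 mm above this, x axes the same way (play 7 degrees); turned wrongly it rides on the tip and is too tall for the hood
- drum_green_mid (a point): green sanding drum, about 60 g, loose, upright, any yaw; may be absent. Brown body 48 mm wide, 20 tall, green ends; above it two green grip plates along x, 24 long, from 20 to 40 mm up, outer faces at y = +-19 (38 mm over both). Point on its axis, 20 mm up (half its height). D-bore right through: radius 12.5, closed on the +x side by a flat 6.2 mm from the axis; white mark on that side
- post_green: D-post in the green circle, at tray x -38, y -38 mm: radius 11, 30 tall, tip tapered over 4 mm, flat 5 mm from the axis on its +x side (white mark), x axis -30 degrees from the tray's. Origin on the axis at the plate's top. Drum fully down: its point 20 mm above this, x axes the same way (play 7 degrees); turned wrongly it rides on the tip and is too tall for the hood
- drum_blue_mid (a point): blue sanding drum, about 60 g, loose, upright, any yaw; may be absent. Brown body 48 mm wide, 20 tall, blue ends; above it two blue grip plates along x, 24 long, from 20 to 40 mm up, outer faces at y = +-19 (38 mm over both). Point on its axis, 20 mm up (half its height). D-bore right through: radius 12.5, closed on the +x side by a flat 6.2 mm from the axis; white mark on that side
- post_blue: D-post in the blue circle, at tray x 38, y -38 mm: radius 11, 30 tall, tip tapered over 4 mm, flat 5 mm from the axis on its +x side (white mark), x axis -120 degrees from the tray's. Origin on the axis at the plate's top. Drum fully down: its point 20 mm above this, x axes the same way (play 7 degrees); turned wrongly it rides on the tip and is too tall for the hood
- cork_block: cork sanding block 44x70x28 mm; must not be disturbed. Origin under its centre
- thumb_plane: brass thumb plane 25x60x34 mm; must not be disturbed. Origin under its centre
- block_bored: small bored wood block 42x56x30 mm; must not be disturbed. Origin under its centre
Not all that is in view belongs to the job. Leave any pink look-alike of the part that bears drum_blue_mid alone.

How it is judged:
By the outcome, as a careful person would: the job done as asked, in the order asked, and still so for the second after the job is handed in, with the robot touching nothing.
Of drum_red, drum_yellow, drum_green, drum_blue only 3 to 4 are there at a start; the rules pass over those that are not, and their reading is None.
At some moment in a run one of drum_red, drum_yellow, drum_green, drum_blue may be knocked a few centimetres aside while the robot is not near it.
It also fails if it takes over 208 s, if anything falls off the work surface, if the arm or the gripper's body presses on something with over 40 N, if the wrist force passes 120 N, or if a joint passes its speed limit or range.

### The arm

A 6-joint arm with a two-finger parallel gripper is mounted at the origin on a cart in front of the work surface, level with it; the furniture and walls round the work are solid. World frame = base frame: x ahead of the robot, y to its left, z up, the work surface at z = 0. Lengths are in mm, angles in rad, forces in N, time in s.
With the tool pointing down it reaches from about 350 to 975 mm from the base axis. Payload 7.1 kg.
Tool frame: the origin (TCP) lies on the centre line of the jaws, within the pads' length; the fingertips stand 11 mm ahead of it and the grasp point (between the pads) lies 8 mm behind it; y points along the fingers, x is the direction in which the jaws open and shut, and the axes are right-handed (so a half turn about y gives the same grasp; the last joint's range is limited). The gripper opens to 88 mm and grips with 3 to 60 N. Pads are 20 mm wide; open, the fingers measure 115 mm over their backs; the gripper's body (75 mm by 178 mm) begins 61 mm behind the grasp point.
Start: joints at [-1.354, 0.423, 1.63, -0, 1.089, -0.019], TCP at [146.032, -607.684, 233.675] pointing down, gripper open.
Joint ranges: [-3, 3], [-0.9, 2.11], [0.09, 2.58], [-1.31, 4.45], [0.11, 2.69], [-2.54, 2.54]. Speed limits (rad/s): [2.39, 2.39, 3.01, 3.14, 3.14, 3.14].

### API

Orientations are given as a unit quaternion [w, x, y, z].
In Python, from workcell import get_state, optics, job, cut_out gives the robot as it stands.
- The arm moves only by the tool step_arm, never from a script. Its argument "motion" is a list of rows, each a list of 7 numbers: the shift along the tool's x, y, z in m, then the turn, a rotation vector about the tool's x, y, z in degrees, then the opening, from 0 (shut) to 1 (fully open). In form: [[tx, ty, tz, ax, ay, az, hand], ...]. A call has 1 to 20 rows; each row shifts and turns the commanded pose from where the row before left it, along the tool's axes as they then stand; what a row does not reach is not made up. A row lasts 1/10 s, in which the tool goes at most 50 mm and 8.59 degrees, less where a joint would pass 70% of its speed; a pose out of reach is approached as far as the arm can. A call is refused whole if a number of a shift passes 0.05 or a number of a turn 8.59, either way. A call with a gripper value outside its range is refused whole. The fingers move at their own pace and stop on an object; "newtons" is the grip in N (left out, the last holds). Time passes only in rows, so rows that do not move let the fingers close. It gives the time, the measured TCP pose, the force and the opening at its end, in the units of the state.
- get_state(): the state, without advancing time (a new reading comes with each control period).
- optics.snapshot(name): name is "scene" or "top" or "wrist"; returns the picture (420x560x3 uint8, blue, green, red); there is no depth.
- optics.calibration(name): a dict with "mtx" (3x3 intrinsics, pixels), "R" (3x3) and "t" (3): a world point X has camera coordinates R X + t; the wrist camera has in their place "hand_eye" (4x4, takes a point from camera to tool coordinates, whose origin is the TCP and whose axes are the tool frame's). Camera axes: x right, y down, z forward; pixel columns grow to the right and rows downward; lengths in mm; the calibration is good to about 2 mm. A picture is of the moment at which its call begins: read the wrist's pose just before it. calibration takes no time and is no camera call.
- job.finish_job(): hands the job in, once; it reports no verdict.
Trained networks look in the newest picture that a camera, given by its name, has taken for a name from the list of things; names that differ only in an ending like _2 or _b are one class to them, and where a whole thing is asked for, a point or a joint stands for the part that bears it (a point fixed in the world has none). Each returns a list of dicts, best first, with "conf" (0 to 1); they miss things now and then, are a little off and sometimes report something else, mostly with a low value. They report only what shows in the picture. A call takes as long as a camera call. They do not tell look-alikes from the thing itself.
- cut_out(camera, query): "pixels" (420x560 bool, what is visible of it) and "point" ([column, row] in pixels, amid what is visible of it).
The state is a dict: "time_s": time; "joint_positions": joint angles; "joint_velocities": joint speeds; "joint_efforts": joint torques, N m; "eef_pos": TCP position; "tcp_rot": TCP orientation; "contact_force": force on the tool from outside, world axes, zero at the start; "wrist_torque": the same for the moment, N m; "finger_gap": finger opening in mm.
Only numpy, scipy, OpenCV 4.12 (cv2) and the standard library are available. Lean on these libraries where they do the work, as an engineer would, in place of code of your own. Each camera call takes 0.05 s, during which the arm holds its last target.

## Working session

There is one attempt and no reset: what is moved stays moved. The work goes in short steps, Python scripts to look and compute and a tool call to move; the robot and the scene stay as the last step left them, time stands still between calls to the robot, and variables do not carry over. Pictures are saved under pics/ and viewed, and the job is handed in when it is done.

Besides the shell and the picture viewer there is one more tool, called after "Emit:" by a JSON object that holds its "method" and its "body", one argument or row to a line. step_arm: Moves the arm, as the interface text tells. Its arguments: {"type":"object","properties":{"motion":{"type":"array"},"newtons":{"type":"number"}},"required":["motion"]}

```bash
ls; mkdir -p pics; python3 - <<'E'
from workcell import get_state, optics, job, cut_out
import cv2
s=get_state();print(s)
for n in("scene","top","wrist"):
    cv2.imwrite(f"pics/{n}0.png",optics.snapshot(n)); print(n,optics.calibration(n))
E
```

```text
pics
{'time_s': 0.0, 'joint_positions': array([-1.35400831e+00,  4.23824781e-01,  1.63068200e+00, -3.24044326e-06,
        1.08861522e+00, -1.90056916e-02]), 'joint_velocities': array([-0.0011997 , -0.00125111,  0.00042534,  0.00105971,  0.00199242,
        0.00074117]), 'joint_efforts': array([-1.93435269e-03, -5.44631052e+01, -2.73661691e+01,  6.42411411e-02,
        2.28342321e-02, -1.13913802e-04]), 'eef_pos': array([ 145.91352929, -607.17213591,  232.91486489]), 'tcp_rot': array([ 0.55568317, -0.5549993 ,  0.43813546, -0.43729774]), 'contact_force': array([0.33888859, 0.40207421, 0.21712211]), 'wrist_torque': array([ 0.01792427, -0.05271503,  0.02598503]), 'finger_gap': 87.57303084336475}
scene {'mtx': array([[529.74887948,   0.        , 276.17564324],
       [  0.        , 529.74887948, 207.57187234],
       [  0.        ,   0.        ,   1.        ]]), 'R': array([[-0.12374177,  0.99212522, -0.01937839],
       [ 0.39886007,  0.03184695, -0.91645863],
       [-0.90862457, -0.12113348, -0.39965994]]), 't': array([  55.70230345, -187.33331146, 1836.89877719])}
top {'mtx': array(
[... 181 characters left out ...]
7437 , -0.02077991],
       [-0.99443324,  0.01111459, -0.10478072],
       [ 0.10498483,  0.01972284, -0.99427823]]), 't': array([  56.28350406,  563.4225257 , 1549.06875838])}
wrist {'mtx': array([[347.5328452 ,   0.        , 279.51128254],
       [  0.        , 347.5328452 , 212.87019339],
       [  0.        ,   0.        ,   1.        ]]), 'hand_eye': array([[ 9.99999276e-01, -1.14456065e-04,  1.19817608e-03,
         1.83381766e-01],
       [-1.18003735e-03, -2.89360646e-01,  9.57219423e-01,
        -1.51925126e+02],
       [ 2.37145436e-04, -9.57220144e-01, -2.89360572e-01,
         7.95737811e+01],
       [ 0.00000000e+00,  0.00000000e+00,  0.00000000e+00,
         1.00000000e+00]])}
```

View pics/scene0.png

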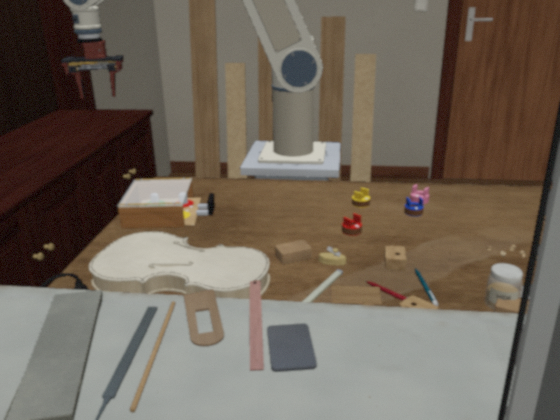

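View pics/top0.png

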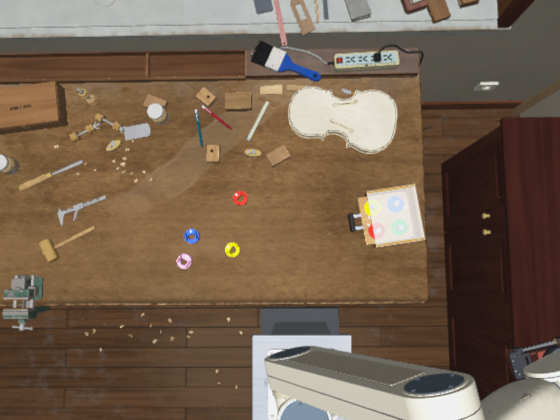

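View pics/wrist0.png

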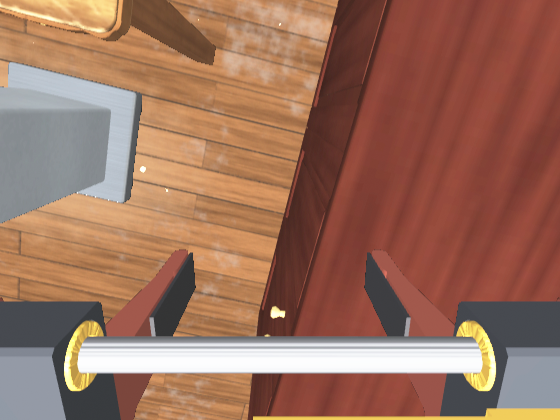

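```bash
cat > h.py <<'E'
from workcell import get_state, optics, job, cut_out
import cv2, numpy as np, math
from scipy.spatial.transform import Rotation as Ro
def pose():
    s=get_state(); q=s['tcp_rot']; R=Ro.from_quat([q[1],q[2],q[3],q[0]]).as_matrix()
    return np.array(s['eef_pos']),R
def yaw(): 
    p,R=pose(); return math.degrees(math.atan2(R[1,0],R[0,0]))
def cam(name,pr=None):
    c=optics.calibration(name)
    if name!='wrist': return c['mtx'],c['R'],c['t']
    p,R=pr or pose(); H=c['hand_eye']; Rc=R@H[:3,:3]; tc=R@H[:3,3]+p
    return c['mtx'],Rc.T,-Rc.T@tc
def ray(C,uv,z):
    K,R,t=C; uv=np.atleast_2d(np.asarray(uv,float))
    d=np.c_[uv,np.ones(len(uv))]@np.linalg.inv(K).T@R; o=-R.T@t
    return o+d*((z-o[2])/d[:,2])[:,None]
def proj(C,X):
    K,R,t=C; c=np.atleast_2d(X)@R.T+t; c=c@K.T; return c[:,:2]/c[:,2:]
def goto(x,y,z,yw=None):
    "report remaining move in tool axes"
    p,R=pose(); d=R.T@(np.array([x,y,z])-p); print('pos',p.round(1),'yaw',round(yaw(),2),'tool-y',R[:,1].round(4))
    print('shift mm (current axes)',d.round(1))
    if yw is not None:
        a=-((yw-yaw()+180)%360-180); print('turn about y',round(a,2)); 
        # shift if rotated first
        r=math.radians(yw); X=np.array([math.cos(r),math.sin(r)]);Z=np.array([-X[1],X[0]]); D=np.array([x,y,z])-p
        print('shift after turn', (D[:2]@X).round(1),(-D[2]).round(1),(D[:2]@Z).round(1))
E
python3 - <<'E'
from h import *
goto(0,0,0)
optics.snapshot('top'); C=cam('top')
for n,z in [('drum_red_mid',20),('drum_yellow_mid',20),('drum_green_mid',20),('drum_blue_mid',20),('cork_block',14),('thumb_plane',17),('block_bored',15),('hood',60),('tray_handle',40),('tray_mid',10)]:
    for r in cut_out('top',n)[:3]: print(n,round(r['conf'],2),np.round(r['point']),r['pixels'].sum(),ray(C,r['point'],z)[0].round())
E
```

```text
pos [ 145.9 -607.3  233.1] yaw -76.49 tool-y [-2.0e-04  1.1e-03 -1.0e+00]
shift mm (current axes) [-624.3  233.8   -0. ]
drum_red_mid 0.42 [237. 196.] 146 [603. 208.  20.]
drum_yellow_mid 0.67 [233. 250.] 138 [426. 220.  20.]
drum_blue_mid 0.59 [191. 232.] 136 [487. 360.  20.]
drum_blue_mid 0.5 [185. 260.] 141 [397. 378.  20.]
cork_block 0.82 [276. 156.] 327 [737.  77.  14.]
block_bored 0.61 [193. 233.] 136 [485. 353.  15.]
block_bored 0.57 [214. 152.] 231 [753. 286.  15.]
hood 0.84 [396. 217.] 2838 [ 527. -303.   60.]
tray_handle 0.71 [363. 223.] 659 [ 508. -202.   40.]
tray_mid 0.71 [362. 222.] 640 [ 514. -201.   10.]
```

```bash
python3 - <<'E'
from h import *
goto(510,-180,233,-90)
E
```

```text
pos [ 146.1 -607.7  233.7] yaw -76.49 tool-y [ 0.e+00 -1.e-04 -1.e+00]
shift mm (current axes) [-330.8    0.7  453.8]
turn about y 13.51
shift after turn -427.7 0.7 363.9
```

Emit:
{"method": "step_arm", "body": {
  "motion": [
    [0,0,0,0,6.75,0,1],
    [0,0,0,0,6.75,0,1],
    [-0.0305,0,0.026,0,0,0,1],
    [-0.0305,0,0.026,0,0,0,1],
    [-0.0305,0,0.026,0,0,0,1],
    [-0.0305,0,0.026,0,0,0,1],
    [-0.0305,0,0.026,0,0,0,1],
    [-0.0305,0,0.026,0,0,0,1],
    [-0.0305,0,0.026,0,0,0,1],
    [-0.0305,0,0.026,0,0,0,0.5],
    [-0.0305,0,0.026,0,0,0,0.5],
    [-0.0305,0,0.026,0,0,0,0.5],
    [-0.0305,0,0.026,0,0,0,0.5],
    [-0.0305,0,0.026,0,0,0,0.5],
    [-0.0305,0,0.026,0,0,0,0.5],
    [-0.0305,0,0.026,0,0,0,0.5],
    [0,0,0,0,0,0,0.5],
    [0,0,0,0,0,0,0.5]
  ]
}}

```text
time_s: 2.5
eef_pos: [510.1, -180.0, 233.6]
tcp_rot: [-0.5, 0.501, -0.499, 0.499]
contact_force: [-0.5, 0.4, 1.2]
finger_gap: 43.9
```

```bash
python3 - <<'E'
from h import *
goto(510,-180,233,-90)
cv2.imwrite("pics/w1.png",optics.snapshot('wrist'))
C=cam('wrist')
for n,z in [('hood',60),('tray_handle',44)]:
    for r in cut_out('wrist',n)[:2]: print(n,round(r['conf'],2),np.round(r['point']),r['pixels'].sum(),ray(C,r['point'],z)[0].round(1))
E
```

```text
pos [ 510.1 -180.   233.6] yaw -89.87 tool-y [-3.e-04 -1.e-04 -1.e+00]
shift mm (current axes) [-0.   0.6 -0.1]
turn about y 0.13
shift after turn -0.0 0.6 -0.1
hood 0.95 [412. 161.] 31831 [ 541.3 -305.1   60. ]
tray_handle 0.72 [303. 174.] 5386 [ 526.4 -204.5   44. ]
```

View pics/w1.png

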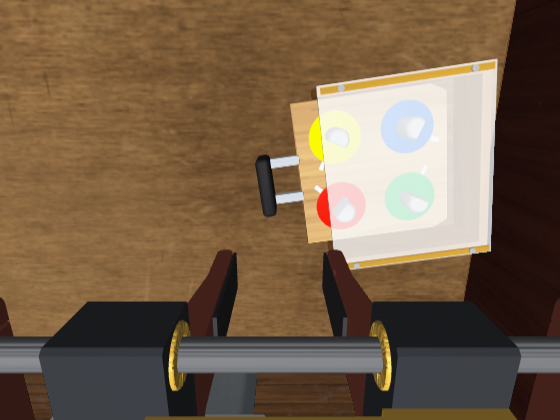

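```bash
python3 - <<'E'
from h import *
C=cam('wrist'); im=cv2.imread('pics/w1.png')
P=ray(C,[(318,87),(497,60),(490,249),(334,266)],63)[:,:2];print(P.round(1))
# fit rigid: hood local corners (+x,+y mouth=66),( +x, -90?) 
L=np.array([(90,66),(90,-90),(-90,-90),(-90,66)],float)
def fit(L,P):
    l=L-L.mean(0);p=P-P.mean(0);th=math.atan2((l[:,0]*p[:,1]-l[:,1]*p[:,0]).sum(),(l*p).sum())
    c,s=math.cos(th),math.sin(th);Rm=np.array([[c,-s],[s,c]]);t=P.mean(0)-Rm@L.mean(0);print('th',math.degrees(th),'t',t,'res',(L@Rm.T+t-P).round(1).tolist())
fit(L,P)
g=im.max(2); m=np.zeros_like(g); m[130:235,245:285]=(g[130:235,245:285]<45)
print(m.sum(), cv2.minAreaRect(np.argwhere(m)[:,::-1].astype(np.float32)))
cv2.imwrite('pics/w1z.png',cv2.resize(im[40:290,230:530],None,fx=2.6,fy=2.4,interpolation=cv2.INTER_CUBIC))
Q=ray(C,[(291,104),(309,242)],10)[:,:2];print('plate front',Q.round(1),np.linalg.norm(Q[0]-Q[1]), 'mid',Q.mean(0), math.degrees(math.atan2(*(Q[0]-Q[1])[::-1])))
E
```

```text
[[ 606.2 -215.7]
 [ 627.9 -368.3]
 [ 453.3 -392.9]
 [ 434.9 -237.3]]
th 7.5245741438134255 t [ 529.0175699  -291.66080628] res [[3.4, 1.2], [2.1, -0.8], [-1.7, 0.2], [-3.7, -0.7]]
451 ((266.0384216308594, 185.2370147705078), (60.666969299316406, 14.993331909179688), 80.78897094726562)
plate front [[ 592.6 -194. ]
 [ 440.  -216.2]] 154.180209007678 mid [ 516.32361734 -205.07330044] 8.285429059345724
```

View pics/w1z.png

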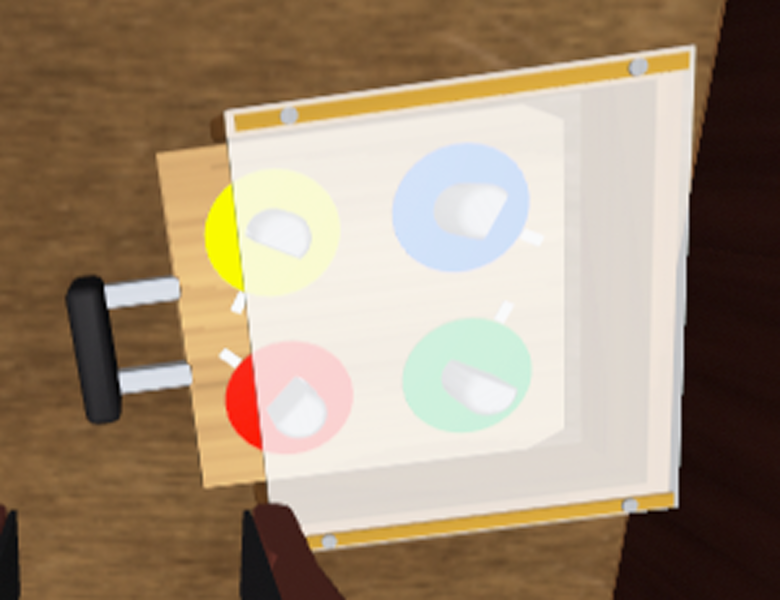

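```bash
python3 - <<'E'
from h import *
C=cam('wrist'); 
print(ray(C,[(265,157),(271,214),(258,186),(273,186)],44).round(1))
goto(511,-169.5,33,-82)
E
```

```text
[[ 542.8 -167.8   44. ]
 [ 484.4 -173.3   44. ]
 [ 513.8 -160.4   44. ]
 [ 513.8 -175.5   44. ]]
pos [ 509.2 -181.4  233.6] yaw -90.05 tool-y [-4.e-04 -1.e-04 -1.e+00]
shift mm (current axes) [-11.9 200.6   1.9]
turn about y -8.05
shift after turn -11.5 200.6 3.4
```

Emit:
{"method": "step_arm", "body": {
  "motion": [
    [0,0,0,0,-8.05,0,0.5],
    [-0.0115,0,0.004,0,0,0,0.5],
    [0,0.04,0,0,0,0,0.5],
    [0,0.04,0,0,0,0,0.5],
    [0,0.04,0,0,0,0,0.5],
    [0,0.04,0,0,0,0,0.5],
    [0,0.03,0,0,0,0,0.5],
    [0,0.01,0,0,0,0,0.5],
    [0,0,0,0,0,0,0.5],
    [0,0,0,0,0,0,0],
    [0,0,0,0,0,0,0],
    [0,0,0,0,0,0,0],
    [0,0,0,0,0,0,0],
    [0,0,0,0,0,0,0]
  ],
  "newtons": 25
}}

```text
time_s: 4.05
eef_pos: [512.4, -167.3, 35.0]
tcp_rot: [0.534, -0.533, 0.464, -0.464]
contact_force: [-0.7, 9.1, 9.5]
finger_gap: 13.7
```

```bash
python3 - <<'E'
from h import *
cv2.imwrite("pics/w2.png",optics.snapshot('wrist'))
goto(511,-169.5,33,-82); print(get_state()['finger_gap'],get_state()['contact_force'])
E
```

```text
pos [ 512.4 -167.4   35. ] yaw -81.96 tool-y [ 3.0e-04  1.4e-03 -1.0e+00]
shift mm (current axes) [ 1.9  2.  -1.7]
turn about y 0.04
shift after turn 1.9 2.0 -1.7
13.908629336303008 [-1.09836207  9.44829732 10.06235983]
```

View pics/w2.png

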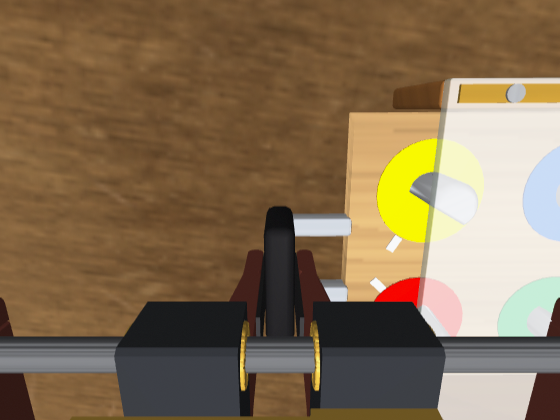

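Emit:
{"method": "step_arm", "body": {
  "motion": [
    [-0.005,-0.001,0,0,0,0,0],
    [-0.01,-0.001,0,0,0,0,0],
    [-0.015,0,0,0,0,0,0],
    [-0.015,0,0,0,0,0,0],
    [-0.015,0,0,0,0,0,0],
    [-0.015,0,0,0,0,0,0],
    [-0.015,0,0,0,0,0,0],
    [-0.015,0,0,0,0,0,0],
    [-0.015,0,0,0,0,0,0],
    [-0.015,0,0,0,0,0,0],
    [-0.015,0,0,0,0,0,0],
    [-0.015,0,0,0,0,0,0],
    [-0.015,0,0,0,0,0,0],
    [-0.015,0,0,0,0,0,0],
    [-0.01,0,0,0,0,0,0],
    [-0.005,0,0,0,0,0,0],
    [0,0,0,0,0,0,0]
  ],
  "newtons": 25
}}

```text
time_s: 5.8
eef_pos: [482.6, 40.2, 35.7]
tcp_rot: [0.534, -0.534, 0.464, -0.463]
contact_force: [-0.7, 2.8, -6.3]
finger_gap: 13.9
```

```bash
python3 - <<'E'
from h import *
cv2.imwrite("pics/w3.png",optics.snapshot('wrist'))
goto(511,-169.5,33,-82); print(get_state()['finger_gap'],get_state()['contact_force'])
E
```

```text
pos [482.7  39.8  35.7] yaw -81.92 tool-y [-3.e-04  4.e-04 -1.e+00]
shift mm (current axes) [211.2   2.6  -1.4]
turn about y 0.08
shift after turn 211.2 2.7 -1.1
13.669601992156275 [-0.74888426  3.28862934 -7.01998164]
```

View pics/w3.png

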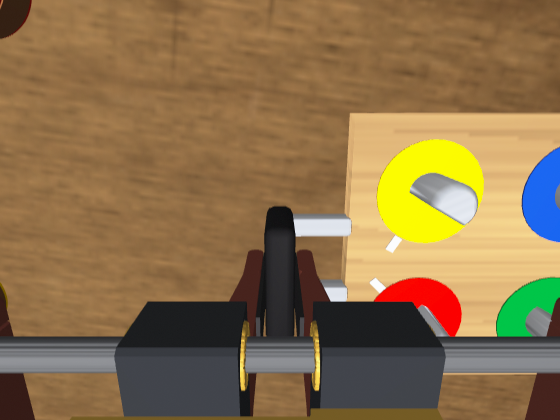

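Emit:
{"method": "step_arm", "body": {
  "motion": [
    [0,0,0,0,0,0,0.5],
    [0,0,0,0,0,0,0.5],
    [0,0,0,0,0,0,0.5],
    [0,-0.02,0,0,0,0,0.5],
    [0,-0.03,0,0,0,0,0.5],
    [0,-0.05,0,0,0,0,0.8],
    [0,-0.05,0,0,0,0,0.8],
    [0.03,-0.03,0.01,0,0,0,0.8],
    [0.04,-0.02,0.015,0,0,0,0.8],
    [0.04,0,0.015,0,0,0,0.8],
    [0,0,0,0,0,0,0.8],
    [0,0,0,0,0,0,0.8],
    [0,0,0,0,0,0,0.8]
  ]
}}

```text
time_s: 7.15
eef_pos: [536.9, -63.6, 235.2]
tcp_rot: [-0.534, 0.534, -0.464, 0.463]
contact_force: [-0.4, 0.2, 1.0]
finger_gap: 70.0
```

```bash
python3 - <<'E'
from h import *
goto(511,-169.5,33,-82)
pr=pose(); cv2.imwrite("pics/w4.png",optics.snapshot('wrist')); np.savez('w4.npz',p=pr[0],R=pr[1])
cv2.imwrite("pics/t4.png",optics.snapshot('top'))
E
```

```text
pos [536.9 -63.6 235.2] yaw -81.95 tool-y [-1.4e-03  4.0e-04 -1.0e+00]
shift mm (current axes) [101.3 202.2 -40.2]
turn about y 0.05
shift after turn 101.2 202.2 -40.4
```

View pics/w4.png

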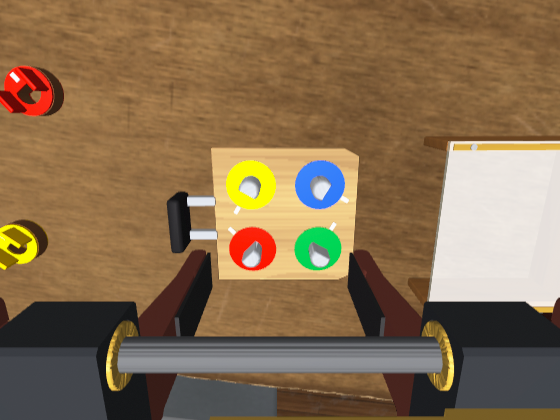

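View pics/t4.png

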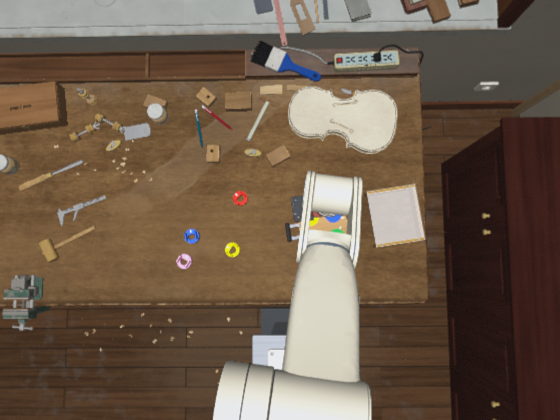

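```bash
cat >> h.py <<'E'
def rigid(L,P):
    l=L-L.mean(0);p=P-P.mean(0);th=math.atan2((l[:,0]*p[:,1]-l[:,1]*p[:,0]).sum(),(l*p).sum())
    c,s=math.cos(th),math.sin(th);Rm=np.array([[c,-s],[s,c]]);t=P.mean(0)-Rm@L.mean(0)
    return math.degrees(th),t,(L@Rm.T+t-P)
HUE={'red':[(0,6),(175,180)],'yellow':[(26,34)],'green':[(45,85)],'blue':[(100,128)]}
def cmask(im,c,s=150,v=60):
    h=cv2.cvtColor(im,cv2.COLOR_BGR2HSV); m=0
    for a,b in HUE[c]: m=m|cv2.inRange(h,(a,s,v),(b,255,255))
    return m
PL={'red':(-38,38,45),'yellow':(38,38,150),'green':(-38,-38,-30),'blue':(38,-38,-120)}
def blob(m,near=None):
    n,l,st,ce=cv2.connectedComponentsWithStats(m)
    k=1+np.argmax(st[1:,4]) if near is None else 1+np.argmin(np.linalg.norm(ce[1:]-near,axis=1)+1e3*(st[1:,4]<60))
    return (l==k)
E
python3 - <<'E'
from h import *
im=cv2.imread('pics/w4.png'); d=np.load('w4.npz'); C=cam('wrist',(d['p'],d['R']))
near={'red':(253,248),'yellow':(251,185),'green':(318,248),'blue':(320,185)}
P=[];L=[]
for c in PL:
    m=blob(cmask(im,c),near[c]); pts=cv2.convexHull(np.argwhere(m)[:,::-1].astype(np.int32))
    X=ray(C,pts[:,0],10)[:,:2].astype(np.float32); 
    (cx,cy),(a,b),_=cv2.fitEllipse(X); print(c,cx,cy,a,b); P.append((cx,cy));L.append(PL[c][:2])
th,t,r=rigid(np.array(L,float),np.array(P)); print('tray',th,t,r.round(1).tolist())
Q=ray(C,[(212,149),(218,279)],10);print(Q, np.linalg.norm(Q[0]-Q[1]))
print(np.linalg.norm(np.array(P[0])-P[1]),np.linalg.norm(np.array(P[0])-P[2]))
for n in ['red','yellow']:
  for r in cut_out('wrist',f'drum_{n}_mid'): print(n,r['conf'],r['point'])
E
```

```text
red 454.5550842285156 -43.586368560791016 54.47850799560547 54.76587677001953
yellow 530.2285766601562 -32.70348358154297 55.169456481933594 55.58088302612305
green 465.37127685546875 -119.14571380615234 53.377933502197266 54.13823318481445
blue 541.00048828125 -108.18635559082031 53.83727264404297 54.14602279663086
tray 8.174337626540618 [497.78885651 -75.90548038] [[0.2, -0.1], [-0.2, -0.2], [0.2, 0.2], [-0.2, 0.1]]
[[563.4740942   12.80958775  10.        ]
 [409.96774403  -7.4045765   10.        ]] 154.83156002515076
76.45204145261991 76.32957930482168
red 0.71 [28.5, 92.5]
yellow 0.68 [22.3, 244.5]
```

Emit:
{"method": "step_arm", "body": {
  "motion": [
    [-0.037,0,0.0033,0,0,0,0.8],
    [-0.037,0,0.0033,0,0,0,0.8],
    [-0.037,0,0.0033,0,0,0,0.8],
    [-0.037,0,0.0033,0,0,0,0.8],
    [-0.037,0,0.0033,0,0,0,0.8],
    [-0.037,0,0.0033,0,0,0,0.8],
    [-0.037,0,0.0033,0,0,0,0.8],
    [-0.037,0,0.0033,0,0,0,0.8],
    [-0.037,0,0.0033,0,0,0,0.8],
    [0,0,0,0,0,0,0.8],
    [0,0,0,0,0,0,0.8],
    [0,0,0,0,0,0,0.8]
  ]
}}

```text
time_s: 8.55
eef_pos: [520.2, 269.1, 235.5]
tcp_rot: [-0.534, 0.534, -0.464, 0.464]
contact_force: [-0.0, 0.3, 0.4]
finger_gap: 70.3
```

```bash
python3 - <<'E'
from h import *
goto(520,270,235,-82); print(get_state()['joint_positions'])
pr=pose(); im=optics.snapshot('wrist'); cv2.imwrite("pics/w5.png",im); np.savez('w5.npz',p=pr[0],R=pr[1]); C=cam('wrist',pr)
for n in ['red','yellow','blue','green']:
  for r in cut_out('wrist',f'drum_{n}_mid'): print(n,r['conf'],r['point'],ray(C,r['point'],20)[0].round(1))
E
```

```text
pos [520.2 269.1 235.5] yaw -81.93 tool-y [-6.e-04 -6.e-04 -1.e+00]
shift mm (current axes) [-0.9  0.5 -0.1]
turn about y 0.07
shift after turn -0.9 0.5 -0.1
[ 4.57238882e-01  3.64136074e-01  1.71694325e+00 -3.35499859e-04
  1.06131825e+00  1.88743251e+00]
red 0.86 [354.8, 117.7] [600.3 202.1  20. ]
yellow 0.92 [302.6, 266.1] [429.  228.4  20. ]
blue 0.71 [531.9, 273.9] [456.6 -38.5  20. ]
blue 0.66 [162.2, 271.9] [398.9 389.   20. ]
```

View pics/w5.png

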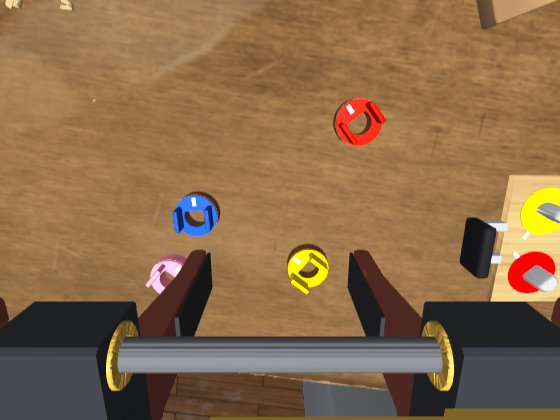

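```bash
cat >> h.py <<'E'
from scipy.optimize import minimize
def model_mask(C,x,y,yw,z0,off,S,shape):
    """drum silhouette coloured parts, rendered at S x supersample in crop; z0 drum base height; off crop origin"""
    c,s=math.cos(yw),math.sin(yw)
    def W(pts): 
        pts=np.atleast_2d(pts).astype(float); q=pts.copy(); q[:,0]=x+c*pts[:,0]-s*pts[:,1]; q[:,1]=y+s*pts[:,0]+c*pts[:,1]; q[:,2]+=z0
        return ((proj(C,q)-off+0.5)*S-0.5)
    m=np.zeros(shape,np.uint8); sh=4
    F=lambda p:np.round(p*2**sh).astype(np.int32)
    t=np.linspace(0,2*np.pi,72,endpoint=False)
    cv2.fillPoly(m,[F(W(np.c_[24*np.cos(t),24*np.sin(t),20+0*t]))],255,shift=sh)
    xb=np.minimum(12.5*np.cos(t),6.2)
    cv2.fillPoly(m,[F(W(np.c_[xb,12.5*np.sin(t),20+0*t]))],0,shift=sh)
    for sg in(1,-1):
        b=np.array([(a,sg*d,h) for a in(-12,12) for d in(15,19) for h in(20,40)])
        p=cv2.convexHull(W(b).astype(np.float32))[:,0]
        cv2.fillConvexPoly(m,F(p),255,shift=sh)
    return m
def fit_drum(im,C,col,px,z0=0.,h=50,S=4,guess=None,hue=None):
    off=np.round(np.array(px)-h).astype(int); off=np.clip(off,0,[560-2*h,420-2*h])
    cr=im[off[1]:off[1]+2*h,off[0]:off[0]+2*h]
    mk=blob(cmask(cr,col,110,35),np.array(px)-off).astype(np.uint8)*255
    big=cv2.resize(mk,None,fx=S,fy=S,interpolation=cv2.INTER_LINEAR)>127
    if guess is None: guess=ray(C,[px],z0+20)[0][:2]
    def cost(v):
        m=model_mask(C,v[0],v[1],v[2]*0.05,z0,off,S,big.shape)>0
        return 1-(m&big).sum()/(m|big).sum()
    best=None
    for a in np.arange(0,360,20):
        v0=[guess[0],guess[1],math.radians(a)/0.05]; r=cost(v0)
        if best is None: best=[]
        best.append((r,v0))
    best.sort(key=lambda b:b[0]); out=[]
    for r,v0 in best[:6]:
        q=minimize(cost,v0,method='Nelder-Mead',options=dict(initial_simplex=np.array([v0,np.add(v0,[4,0,0]),np.add(v0,[0,4,0]),np.add(v0,[0,0,5])]),xatol=.02,fatol=1e-4))
        out.append((q.fun,q.x[0],q.x[1],math.degrees(q.x[2]*.05)%360))
    out.sort(); return out
E
python3 - <<'E'
from h import *
im=cv2.imread('pics/w5.png'); d=np.load('w5.npz'); C=cam('wrist',(d['p'],d['R']))
cs=[]
for c,px in dict(red=(359,121),yellow=(308,266),blue=(197,214)).items():
    for o in fit_drum(im,C,c,px)[:3]: print(c,np.round(o,3))
    cs.append(cv2.resize(im[px[1]-35:px[1]+35,px[0]-35:px[0]+35],(260,260),interpolation=cv2.INTER_CUBIC))
cv2.imwrite('pics/z5.png',np.hstack(cs))
E
```

```text
red [1.02000e-01 5.96412e+02 1.97337e+02 4.60890e+01]
red [1.02000e-01 5.96431e+02 1.97309e+02 4.49260e+01]
red [1.03000e-01 5.96438e+02 1.97285e+02 4.61620e+01]
yellow [3.49000e-01 4.26934e+02 2.21967e+02 6.01750e+01]
yellow [3.71000e-01 4.27898e+02 2.21914e+02 3.27774e+02]
yellow [3.71000e-01 4.27524e+02 2.21716e+02 3.25909e+02]
blue [1.10000e-01 4.72860e+02 3.55696e+02 1.10600e+01]
blue [1.11000e-01 4.72845e+02 3.55639e+02 1.24490e+01]
blue [1.12000e-01 4.72942e+02 3.55871e+02 1.06320e+01]
```

View pics/z5.png

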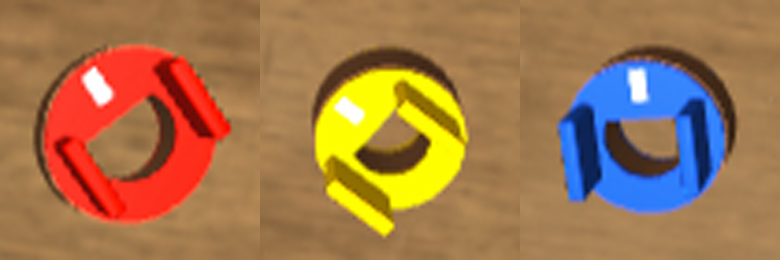

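```bash
sed -i "s/'yellow':\[(26,34)\]/'yellow':[(24,36)]/" h.py; python3 - <<'E'
from h import *
im=cv2.imread('pics/w5.png'); d=np.load('w5.npz'); C=cam('wrist',(d['p'],d['R']))
for o in fit_drum(im,C,'yellow',(308,266))[:3]: print(np.round(o,3))
goto(596.4,197.3,130,-44.5)
E
```

```text
[3.31000e-01 4.26995e+02 2.21942e+02 6.19830e+01]
[3.42000e-01 4.27678e+02 2.21786e+02 3.17349e+02]
[3.43000e-01 4.27619e+02 2.21994e+02 3.24492e+02]
pos [520.8 268.9 235.8] yaw -82.01 tool-y [ 1.e-04  0.e+00 -1.e+00]
shift mm (current axes) [ 81.4 105.8  64.9]
turn about y -37.51
shift after turn 104.1 105.8 1.9
```

Emit:
{"method": "step_arm", "body": {
  "motion": [
    [0,0,0,0,-7.5,0,0.8],
    [0,0,0,0,-7.5,0,0.8],
    [0,0,0,0,-7.5,0,0.8],
    [0,0,0,0,-7.5,0,0.8],
    [0,0,0,0,-7.5,0,0.8],
    [0.035,0.02,0,0,0,0,0.8],
    [0.035,0.03,0.001,0,0,0,0.8],
    [0.034,0.03,0.001,0,0,0,0.8],
    [0,0.026,0,0,0,0,0.8],
    [0,0,0,0,0,0,0.8],
    [0,0,0,0,0,0,0.8],
    [0,0,0,0,0,0,0.8]
  ]
}}

```text
time_s: 10.0
eef_pos: [596.9, 199.0, 131.3]
tcp_rot: [0.655, -0.654, 0.267, -0.268]
contact_force: [0.6, 0.1, 0.2]
finger_gap: 70.4
```

```bash
python3 - <<'E'
from h import *
pr=pose(); im=optics.snapshot('wrist'); cv2.imwrite("pics/w6.png",im); C=cam('wrist',pr)
for r in cut_out('wrist','drum_red_mid')[:1]:
  px=r['point']; print(r['conf'],px)
  o=fit_drum(im,C,'red',px,h=85,S=3); print(np.round(o[:3],2))
  goto(o[0][1],o[0][2],33,o[0][3]-90)
E
```

```text
0.78 [276.2, 208.0]
[[1.9000e-01 5.9656e+02 1.9726e+02 3.5816e+02]
 [1.9000e-01 5.9675e+02 1.9708e+02 3.5816e+02]
 [2.0000e-01 5.9682e+02 1.9772e+02 1.0765e+02]]
pos [596.9 199.2 131.5] yaw -44.4 tool-y [ 2.7e-03  9.0e-04 -1.0e+00]
shift mm (current axes) [ 1.  98.5 -1.9]
turn about y 47.44
shift after turn 2.0 98.5 -0.3
```

View pics/w6.png

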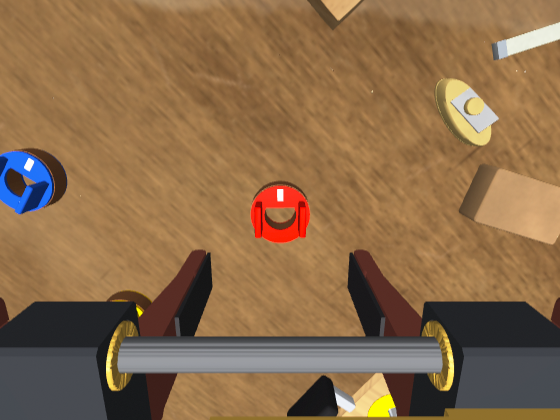

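```bash
python3 - <<'E'
from h import *
im=cv2.imread("pics/w6.png"); C=cam('wrist'); px=(279,211);h=40;off=np.array(px)-h;S=5
cr=im[off[1]:off[1]+2*h,off[0]:off[0]+2*h]
mk=blob(cmask(cr,'red',110,35),np.array(px)-off).astype(np.uint8)*255
m=model_mask(C,596.6,197.3,math.radians(45.5),0,off,S,(400,400))
b=cv2.resize(cr,None,fx=S,fy=S); e=b.copy(); e[cv2.Canny(m,50,150)>0]=(0,255,0)
cv2.imwrite('pics/d6.png',np.hstack([e,cv2.cvtColor(cv2.resize(mk,None,fx=S,fy=S),8)]))
E
```

```text
(no output)
```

View pics/d6.png

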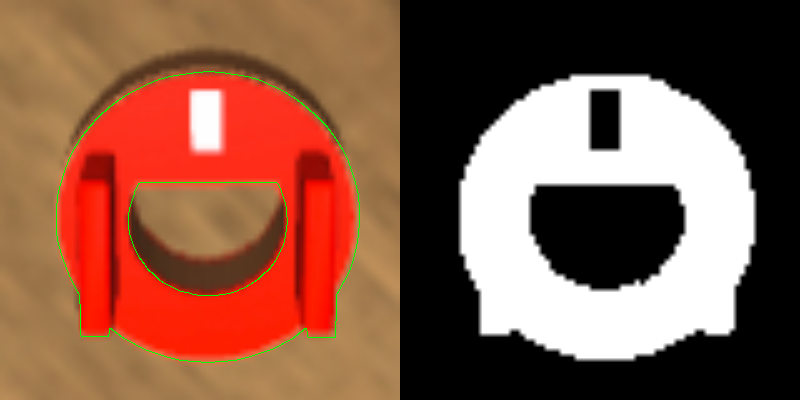

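```bash
python3 - <<'E'
from h import *
im=cv2.imread("pics/w6.png"); C=cam('wrist')
for px,h in (((276.2,208.0),85),((279,211),40),((276,208),40)):
  print(np.round(fit_drum(im,C,'red',px,h=h,S=4)[:2],3))
E
```

```text
[[9.30000e-02 5.96598e+02 1.97469e+02 4.58920e+01]
 [9.50000e-02 5.96395e+02 1.97514e+02 4.59180e+01]]
[[9.30000e-02 5.96459e+02 1.97594e+02 4.59650e+01]
 [9.30000e-02 5.96457e+02 1.97609e+02 4.53670e+01]]
[[9.30000e-02 5.96563e+02 1.97495e+02 4.53480e+01]
 [9.40000e-02 5.96712e+02 1.97637e+02 4.53300e+01]]
```

Emit:
{"method": "step_arm", "body": {
  "motion": [
    [0.001,0.025,-0.0015,0,0,0,0.8],
    [0,0.035,0,0,0,0,0.8],
    [0,0.025,0,0,0,0,0.7],
    [0,0.0135,0,0,0,0,0.7],
    [0,0,0,0,0,0,0.6],
    [0,0,0,0,0,0,0.5],
    [0,0,0,0,0,0,0.4],
    [0,0,0,0,0,0,0.3],
    [0,0,0,0,0,0,0.3],
    [0,0,0,0,0,0,0.3],
    [0,0,0,0,0,0,0.3]
  ],
  "newtons": 15
}}

```text
time_s: 11.2
eef_pos: [597.0, 197.1, 32.8]
tcp_rot: [0.655, -0.654, 0.267, -0.268]
contact_force: [0.2, 1.4, 7.5]
finger_gap: 38.4
```

```bash
python3 - <<'E'
from h import *
cv2.imwrite("pics/w7.png",optics.snapshot('wrist')); s=get_state();print(s['finger_gap'],s['contact_force'])
goto(596.5,197.5,33,-44.5)
E
```

```text
38.04332825462492 [-0.32159034  1.01548303  7.19974553]
pos [597.  197.1  32.8] yaw -44.44 tool-y [ 0.0025  0.001  -1.    ]
shift mm (current axes) [-0.6 -0.2 -0.1]
turn about y 0.06
shift after turn -0.6 -0.2 -0.1
```

View pics/w7.png

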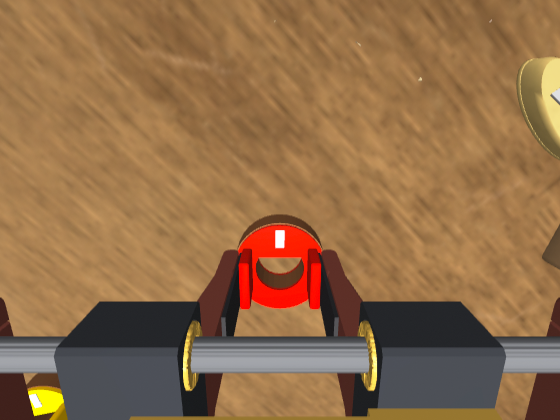

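```bash
cat >> h.py <<'E'
def intool(pr,o):
    p,R=pr; v=R.T@(np.array([o[1],o[2],p[2]])-p); return v.round(2)
E
python3 - <<'E'
from h import *
im=cv2.imread("pics/w7.png"); pr=pose(); C=cam('wrist',pr)
for z0 in(0,1):
  for o in fit_drum(im,C,'red',(280,265),z0=z0,h=60)[:2]: print(np.round(o,3), 'tool',intool(pr,o))
# target tray post
th=math.radians(8.174);c,s=math.cos(th),math.sin(th)
for k,(a,b,w) in PL.items(): print(k,497.79+c*a-s*b,-75.9+s*a+c*b,8.17+w)
goto(454.8,-43.7,100,-36.8)
E
```

```text
[2.90000e-01 5.97090e+02 1.96689e+02 4.56200e+01] tool [ 0.35 -0.   -0.25]
[2.91000e-01 5.97064e+02 1.96643e+02 4.64600e+01] tool [ 0.36 -0.   -0.3 ]
[2.96000e-01 5.97285e+02 1.96906e+02 4.55830e+01] tool [0.34 0.   0.04]
[2.98000e-01 5.97406e+02 1.97166e+02 4.63520e+01] tool [0.24 0.   0.31]
red 454.7732162582058 -43.68887899324656 53.17
yellow 530.0011210067535 -32.883216258205834 158.17
green 465.5788789932466 -118.91678374179418 -21.83
blue 540.8067837417941 -108.11112100675345 -111.83
pos [597.  197.1  32.8] yaw -44.44 tool-y [ 0.0025  0.001  -1.    ]
shift mm (current axes) [  67.2  -67.8 -271.3]
turn about y -7.64
shift after turn 30.4 -67.2 -278.0
```

Emit:
{"method": "step_arm", "body": {
  "motion": [
    [0,-0.02,0,0,0,0,0.3],
    [0,-0.03,0,0,0,0,0.3],
    [0,-0.02,0,0,-3.82,0,0.3],
    [0,0,0,0,-3.82,0,0.3],
    [0.004,0,-0.035,0,0,0,0.3],
    [0.004,0,-0.035,0,0,0,0.3],
    [0.004,0,-0.035,0,0,0,0.3],
    [0.004,0,-0.035,0,0,0,0.3],
    [0.004,0,-0.035,0,0,0,0.3],
    [0.004,0,-0.035,0,0,0,0.3],
    [0.004,0,-0.035,0,0,0,0.3],
    [0.0025,0,-0.033,0,0,0,0.3],
    [0,0,0,0,0,0,0.3],
    [0,0,0,0,0,0,0.3],
    [0,0,0,0,0,0,0.3]
  ]
}}

```text
time_s: 12.75
eef_pos: [454.8, -43.9, 101.6]
tcp_rot: [0.671, -0.671, 0.223, -0.224]
contact_force: [0.0, 0.1, -0.6]
finger_gap: 38.2
```

```bash
python3 - <<'E'
from h import *
pr=pose(); im=optics.snapshot('wrist'); cv2.imwrite("pics/w8.png",im); C=cam('wrist',pr);print(get_state()['finger_gap'])
for o in fit_drum(im,C,'red',(280,265),z0=pr[0][2]-33,h=60)[:2]: print(np.round(o,3), 'tool',intool(pr,o))
goto(454.8,-43.7,60,-36.8)
E
```

```text
37.852149249304915
[ 2.80000e-01  4.54929e+02 -4.43900e+01  5.33930e+01] tool [ 0.42  0.   -0.31]
[ 2.80000e-01  4.54829e+02 -4.43060e+01  5.33640e+01] tool [ 0.29  0.   -0.3 ]
pos [454.8 -43.7 101.5] yaw -36.75 tool-y [ 0.0012 -0.     -1.    ]
shift mm (current axes) [ 0.  41.5 -0. ]
turn about y 0.05
shift after turn 0.0 41.5 -0.0
```

View pics/w8.png

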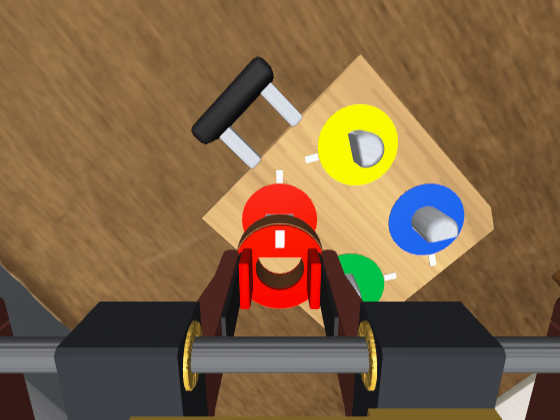

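Emit:
{"method": "step_arm", "body": {
  "motion": [
    [0,0.015,0,0,0,0,0.3],
    [0,0.01,0,0,0,0,0.3],
    [0,0.005,0,0,0,0,0.3],
    [0,0.005,0,0,0,0,0.3],
    [0,0.004,0,0,0,0,0.3],
    [0,0,0,0,0,0,0.3]
  ]
}}

```text
time_s: 13.4
eef_pos: [454.3, -44.0, 61.9]
tcp_rot: [0.671, -0.671, 0.223, -0.223]
contact_force: [2.6, 3.7, -3.3]
finger_gap: 37.7
```

```bash
python3 - <<'E'
from h import *
s=get_state();print(s['contact_force'],s['wrist_torque'])
pr=pose(); im=optics.snapshot('wrist'); cv2.imwrite("pics/w9.png",im)
goto(454.8,-43.7,43,-36.8)
E
```

```text
[ 2.58274709  3.65796902 -3.31031166] [ 0.57295312 -0.4670933   0.03296995]
pos [454.3 -44.   62.1] yaw -36.81 tool-y [ 7.e-04  2.e-04 -1.e+00]
shift mm (current axes) [ 0.2 19.1  0.5]
turn about y -0.01
shift after turn 0.2 19.1 0.6
```

View pics/w9.png

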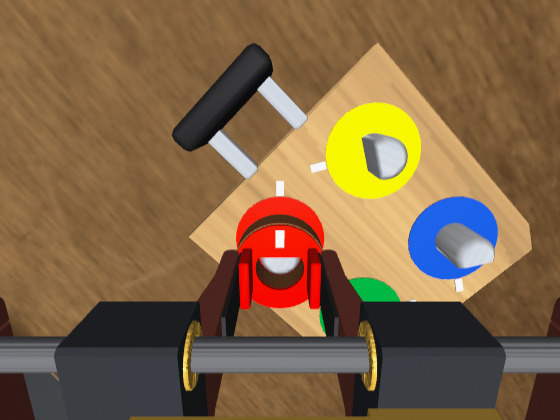

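Emit:
{"method": "step_arm", "body": {
  "motion": [
    [0,0,0.0008,0,0,0,0.3],
    [0,0.005,0,0,0,0,0.3],
    [0,0.005,0,0,0,0,0.3],
    [0,0.004,0,0,0,0,0.3],
    [0,0.003,0,0,0,0,0.3],
    [0,0.001,0,0,0,0,0.3],
    [0,0,0,0,0,0,0.3]
  ]
}}

```text
time_s: 14.15
eef_pos: [454.1, -43.6, 43.9]
tcp_rot: [-0.671, 0.671, -0.223, 0.223]
contact_force: [1.6, 0.2, -1.3]
finger_gap: 37.8
```

Emit:
{"method": "step_arm", "body": {
  "motion": [
    [0,0.001,0,0,0,0,0.3],
    [0,0.0005,0,0,0,0,0.3],
    [0,0,0,0,0,0,0.3]
  ]
}}

```text
time_s: 14.45
eef_pos: [454.4, -43.6, 42.8]
tcp_rot: [0.671, -0.671, 0.223, -0.223]
contact_force: [-1.0, 0.1, 0.6]
finger_gap: 37.9
```

Emit:
{"method": "step_arm", "body": {
  "motion": [
    [0,0,0,0,0,0,0.55],
    [0,0,0,0,0,0,0.55],
    [0,0,0,0,0,0,0.55],
    [0,-0.01,0,0,0,0,0.55],
    [0,-0.03,0,0,0,0,0.55],
    [0,-0.04,0,0,0,0,0.55],
    [0,-0.04,0,0,0,0,0.8],
    [0,-0.04,0,0,0,0,0.8],
    [0,0,0,0,0,0,0.8],
    [0,0,0,0,0,0,0.8]
  ]
}}

```text
time_s: 15.45
eef_pos: [454.6, -43.6, 203.8]
tcp_rot: [0.671, -0.671, 0.222, -0.224]
contact_force: [0.2, 0.6, 0.1]
finger_gap: 70.1
```

```bash
python3 - <<'E'
from h import *
pr=pose(); im=optics.snapshot('wrist'); cv2.imwrite("pics/w10.png",im); C=cam('wrist',pr)
px=proj(C,[454.8,-43.7,30])[0]; print(px)
for z0 in(10,14): print(z0,np.round(fit_drum(im,C,'red',px,z0=z0,h=40)[:2],3))
goto(427,222,130,-28)
E
```

```text
[278.82810255 193.95219698]
10 [[ 2.72000e-01  4.54488e+02 -4.39530e+01  5.16470e+01]
 [ 2.73000e-01  4.54488e+02 -4.39720e+01  5.16240e+01]]
14 [[ 2.82000e-01  4.55148e+02 -4.30620e+01  5.32550e+01]
 [ 2.82000e-01  4.55431e+02 -4.31260e+01  5.17960e+01]]
pos [453.8 -43.5 202.7] yaw -36.8 tool-y [ 1.e-04 -0.e+00 -1.e+00]
shift mm (current axes) [-180.5   72.7  196.5]
turn about y -8.8
shift after turn -148.3 72.7 221.8
```

View pics/w10.png

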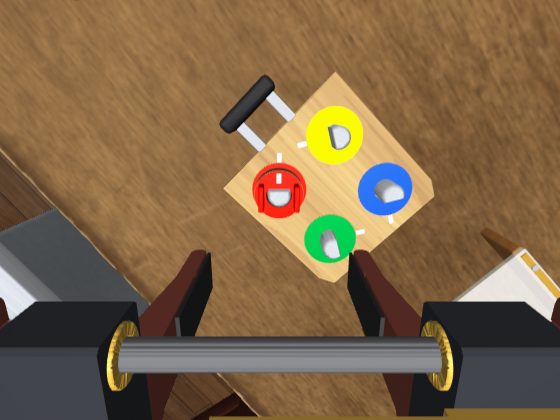

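Emit:
{"method": "step_arm", "body": {
  "motion": [
    [0,0,0,0,-4.4,0,0.8],
    [0,0,0,0,-4.4,0,0.8],
    [-0.0212,0,0.0317,0,0,0,0.8],
    [-0.0212,0,0.0317,0,0,0,0.8],
    [-0.0212,0,0.0317,0,0,0,0.8],
    [-0.0212,0,0.0317,0,0,0,0.8],
    [-0.0212,0,0.0317,0,0,0,0.8],
    [-0.0212,0.035,0.0317,0,0,0,0.8],
    [-0.0212,0.038,0.0317,0,0,0,0.8],
    [0,0,0,0,0,0,0.8],
    [0,0,0,0,0,0,0.8],
    [0,0,0,0,0,0,0.8]
  ]
}}

```text
time_s: 16.7
eef_pos: [427.7, 217.3, 133.4]
tcp_rot: [-0.686, 0.686, -0.171, 0.171]
contact_force: [0.7, 0.2, 0.2]
finger_gap: 70.2
```

```bash
cat > look.py <<'E'
import sys
from h import *
col,name=sys.argv[1],sys.argv[2]; flip=float(sys.argv[3]) if len(sys.argv)>3 else 0
pr=pose(); im=optics.snapshot('wrist'); cv2.imwrite(f"pics/{name}.png",im); C=cam('wrist',pr)
for r in cut_out('wrist',f'drum_{col}_mid')[:2]: print(r['conf'],r['point'])
px=np.array(cut_out('wrist',f'drum_{col}_mid')[0]['point']) if len(sys.argv)<6 else np.array([float(sys.argv[4]),float(sys.argv[5])])
o=fit_drum(im,C,col,px,h=50); print(np.round(o[:3],3))
goto(o[0][1],o[0][2],33,o[0][3]-90+flip)
o=o[0]; off=np.round(px-40).astype(int); S=5; off=np.maximum(off,0)
m=model_mask(C,o[1],o[2],math.radians(o[3]),0,off,S,(400,400)); cr=cv2.resize(im[off[1]:off[1]+80,off[0]:off[0]+80],(400,400)); e=cr.copy(); e[cv2.Canny(m,50,150)>0]=(0,0,0)
cv2.imwrite(f'pics/{name}z.png',np.hstack([cr,e]))
E
python3 look.py yellow w11
```

```text
0.6 [275.8, 202.1]
[[1.20000e-01 4.27419e+02 2.22031e+02 5.85260e+01]
 [1.20000e-01 4.27423e+02 2.22129e+02 5.81170e+01]
 [1.21000e-01 4.27275e+02 2.22038e+02 5.90220e+01]]
pos [428.5 217.3 134.4] yaw -28.09 tool-y [ 1.4e-03  6.0e-04 -1.0e+00]
shift mm (current axes) [ -3.3 101.4   3.5]
turn about y 3.38
shift after turn -3.4 101.4 3.5
```

```bash
sleep 0
```

```text
(no output)
```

View pics/w11z.png

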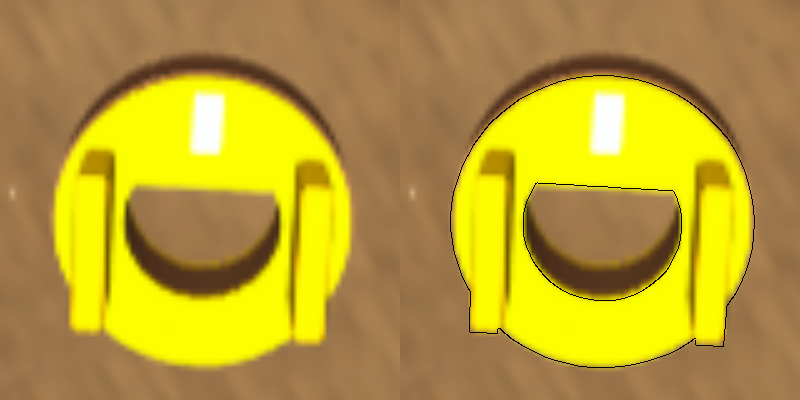

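View pics/w11.png

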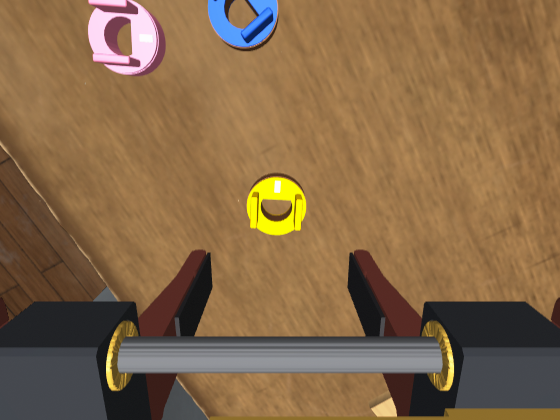

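Emit:
{"method": "step_arm", "body": {
  "motion": [
    [0,0,0,0,3.4,0,0.8],
    [-0.0035,0.025,0.0035,0,0,0,0.8],
    [0,0.035,0,0,0,0,0.8],
    [0,0.025,0,0,0,0,0.7],
    [0,0.0162,0,0,0,0,0.7],
    [0,0,0,0,0,0,0.6],
    [0,0,0,0,0,0,0.5],
    [0,0,0,0,0,0,0.4],
    [0,0,0,0,0,0,0.3],
    [0,0,0,0,0,0,0.3],
    [0,0,0,0,0,0,0.3],
    [0,0,0,0,0,0,0.3]
  ],
  "newtons": 15
}}

```text
time_s: 18.05
eef_pos: [427.6, 223.1, 33.7]
tcp_rot: [0.681, -0.68, 0.191, -0.192]
contact_force: [0.1, -2.5, 8.1]
finger_gap: 37.9
```

```bash
python3 - <<'E'
from h import *
pr=pose(); im=optics.snapshot('wrist'); cv2.imwrite("pics/w12.png",im); C=cam('wrist',pr); s=get_state();print(s['finger_gap'],s['contact_force'])
for o in fit_drum(im,C,'yellow',(280,265),z0=0,h=60)[:2]: print(np.round(o,3), 'tool',intool(pr,o))
goto(530,-32.9,103,68.2); print(s['joint_positions'])
E
```

```text
38.0200045540293 [-0.21116449 -2.04535051  7.47220224]
[2.98000e-01 4.27360e+02 2.21956e+02 5.80420e+01] tool [ 0.33 -0.   -1.09]
[2.98000e-01 4.27389e+02 2.21937e+02 5.80300e+01] tool [ 0.37 -0.   -1.09]
pos [427.7 223.1  33.7] yaw -31.39 tool-y [ 2.3e-03  8.0e-04 -1.0e+00]
shift mm (current axes) [ 220.8  -69.3 -165.1]
turn about y -99.59
shift after turn -199.7 -69.3 -190.1
[ 4.56278234e-01  5.62570158e-01  2.04272371e+00 -4.97591091e-04
  5.33901113e-01  1.00464545e+00]
```

View pics/w12.png

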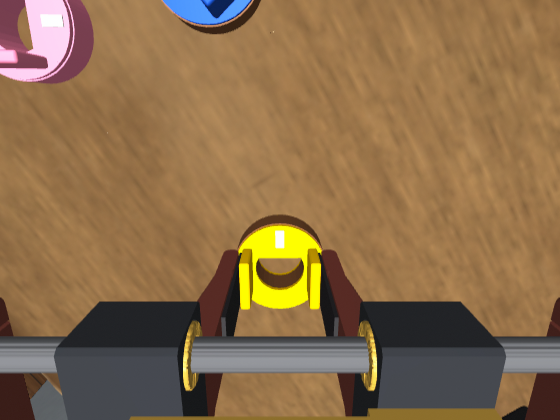

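Emit:
{"method": "step_arm", "body": {
  "motion": [
    [0,-0.02,0,0,0,0,0.3],
    [0,-0.025,0,0,-8.3,0,0.3],
    [0,-0.025,0,0,-8.3,0,0.3],
    [0,0,0,0,-8.3,0,0.3],
    [0,0,0,0,-8.3,0,0.3],
    [0,0,0,0,-8.3,0,0.3],
    [0,0,0,0,-8.3,0,0.3],
    [0,0,0,0,-8.3,0,0.3],
    [0,0,0,0,-8.3,0,0.3],
    [0,0,0,0,-8.3,0,0.3],
    [0,0,0,0,-8.3,0,0.3],
    [0,0,0,0,-8.3,0,0.3],
    [0,0,0,0,-8.3,0,0.3],
    [0,0,0,0,0,0,0.3]
  ]
}}

```text
time_s: 19.5
eef_pos: [426.8, 222.9, 102.9]
tcp_rot: [-0.585, 0.585, 0.397, -0.397]
contact_force: [0.8, 0.0, -1.0]
finger_gap: 37.8
```

Emit:
{"method": "step_arm", "body": {
  "motion": [
    [-0.025,0,-0.0237,0,0,0,0.3],
    [-0.025,0,-0.0237,0,0,0,0.3],
    [-0.025,0,-0.0237,0,0,0,0.3],
    [-0.025,0,-0.0237,0,0,0,0.3],
    [-0.025,0,-0.0237,0,0,0,0.3],
    [-0.025,0,-0.0237,0,0,0,0.3],
    [-0.025,0,-0.0237,0,0,0,0.3],
    [-0.025,0,-0.0237,0,0,0,0.3],
    [0,0,0,0,0,0,0.3],
    [0,0,0,0,0,0,0.3],
    [0,0,0,0,0,0,0.3]
  ]
}}

```text
time_s: 20.6
eef_pos: [527.7, -32.5, 102.4]
tcp_rot: [0.586, -0.586, -0.396, 0.396]
contact_force: [0.7, 0.8, -0.7]
finger_gap: 37.7
```

```bash
python3 - <<'E'
from h import *
pr=pose(); im=optics.snapshot('wrist'); cv2.imwrite("pics/w13.png",im); C=cam('wrist',pr);print(get_state()['finger_gap'])
for o in fit_drum(im,C,'yellow',(280,265),z0=pr[0][2]-33.5,h=60)[:2]: print(np.round(o,3), 'tool',intool(pr,o))
goto(529.3,-32.6,60,68.2)
E
```

```text
38.07845094158214
[ 3.91000e-01  5.28577e+02 -3.31100e+01  1.57343e+02] tool [-0.25 -0.   -1.  ]
[ 3.91000e-01  5.28523e+02 -3.30750e+01  1.59450e+02] tool [-0.24 -0.   -0.94]
pos [527.8 -32.3 102.4] yaw 68.18 tool-y [-7.e-04  2.e-04 -1.e+00]
shift mm (current axes) [ 0.3 42.4 -1.6]
turn about y -0.02
shift after turn 0.3 42.4 -1.5
```

View pics/w13.png

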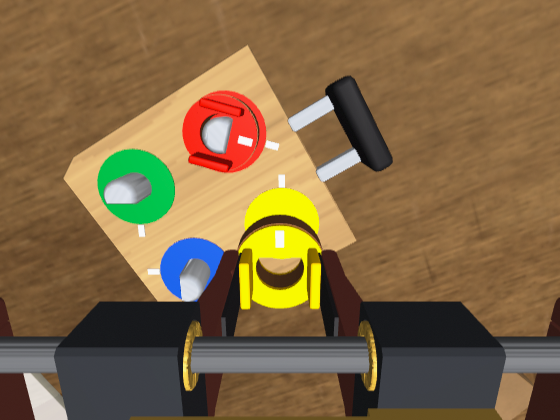

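Emit:
{"method": "step_arm", "body": {
  "motion": [
    [0.0005,0.015,-0.0015,0,0,0,0.3],
    [0,0.01,0,0,0,0,0.3],
    [0,0.005,0,0,0,0,0.3],
    [0,0.005,0,0,0,0,0.3],
    [0,0.005,0,0,0,0,0.3],
    [0,0,0,0,0,0,0.3]
  ]
}}

```text
time_s: 21.25
eef_pos: [529.6, -33.3, 61.6]
tcp_rot: [0.586, -0.585, -0.396, 0.397]
contact_force: [-0.5, 0.4, 0.2]
finger_gap: 38.0
```

```bash
python3 - <<'E'
from h import *
s=get_state();print(s['contact_force'],s['wrist_torque'])
pr=pose(); im=optics.snapshot('wrist'); cv2.imwrite("pics/w14.png",im)
print('force in tool',pr[1].T@s['contact_force'])
goto(529.3,-32.6,43,68.2)
E
```

```text
[-0.49029349  0.38848383  0.18644195] [ 0.05730565 -0.07196895 -0.02329189]
force in tool [ 0.17854572 -0.18581712  0.59971779]
pos [529.9 -33.4  62. ] yaw 68.2 tool-y [-6.e-04  1.e-04 -1.e+00]
shift mm (current axes) [ 0.5 19.   0.8]
turn about y -0.0
shift after turn 0.5 19.0 0.8
```

View pics/w14.png

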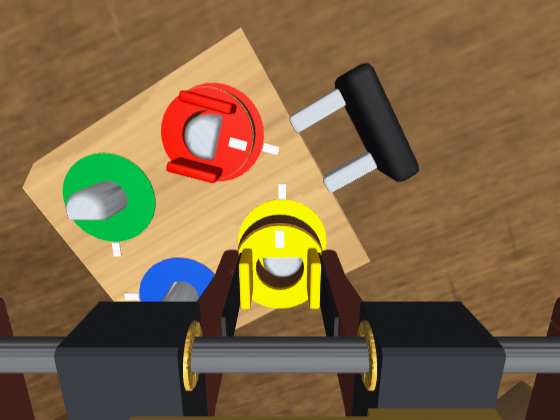

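Emit:
{"method": "step_arm", "body": {
  "motion": [
    [0,0.005,0,0,0,0,0.3],
    [0,0.005,0,0,0,0,0.3],
    [0,0.005,0,0,0,0,0.3],
    [0,0.0025,0,0,0,0,0.3],
    [0,0.001,0,0,0,0,0.3],
    [0,0,0,0,0,0,0.3]
  ]
}}

```text
time_s: 21.9
eef_pos: [530.0, -33.4, 43.8]
tcp_rot: [0.586, -0.585, -0.396, 0.396]
contact_force: [-0.7, 0.1, -1.0]
finger_gap: 37.5
```

Emit:
{"method": "step_arm", "body": {
  "motion": [
    [0,0,0,0,0,0,0.55],
    [0,0,0,0,0,0,0.55],
    [0,0,0,0,0,0,0.55],
    [0,-0.01,0,0,0,0,0.55],
    [0,-0.03,0,0,0,0,0.55],
    [0,-0.04,0,0,0,0,0.55],
    [0,-0.04,0,0,0,0,0.8],
    [0,-0.04,0,0,0,0,0.8],
    [0,0,0,0,0,0,0.8],
    [0,0,0,0,0,0,0.8]
  ]
}}

```text
time_s: 22.9
eef_pos: [530.5, -33.4, 205.4]
tcp_rot: [-0.585, 0.586, 0.397, -0.396]
contact_force: [0.6, 0.3, -0.4]
finger_gap: 70.3
```

```bash
python3 - <<'E'
from h import *
pr=pose(); im=optics.snapshot('wrist'); cv2.imwrite("pics/w15.png",im); C=cam('wrist',pr)
px=proj(C,[530,-33,30])[0]
for z0 in(10,): print(z0,np.round(fit_drum(im,C,'yellow',px,z0=z0,h=40)[:2],3))
goto(473,355.7,130,101.5)
im=optics.snapshot('top'); cv2.imwrite("pics/t15.png",im[120:300,130:430].repeat(2,0).repeat(2,1))
E
```

```text
10 [[ 3.02000e-01  5.30381e+02 -3.40060e+01  1.58363e+02]
 [ 3.02000e-01  5.30387e+02 -3.40110e+01  1.58247e+02]]
pos [529.7 -33.3 204.1] yaw 68.2 tool-y [ 3.e-04 -0.e+00 -1.e+00]
shift mm (current axes) [340.2  74.  197.1]
turn about y -33.3
shift after turn 392.5 74.1 -22.0
```

View pics/w15.png

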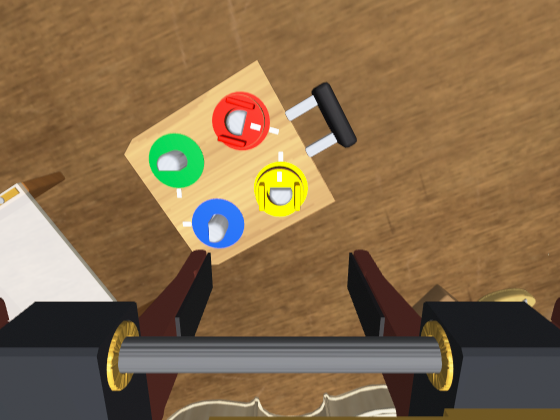

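View pics/t15.png

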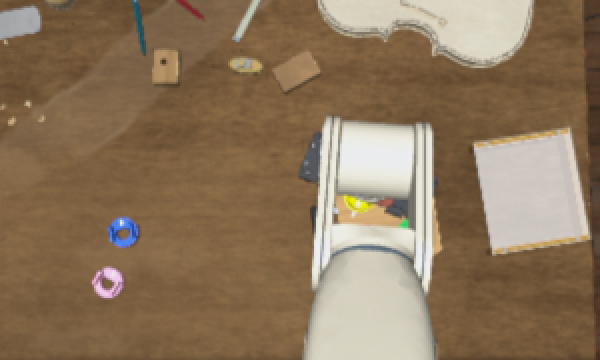

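Emit:
{"method": "step_arm", "body": {
  "motion": [
    [0,0,0,0,-8.33,0,0.8],
    [0,0,0,0,-8.33,0,0.8],
    [0,0,0,0,-8.33,0,0.8],
    [0,0,0,0,-8.33,0,0.8],
    [0.0393,0,-0.0022,0,0,0,0.8],
    [0.0393,0,-0.0022,0,0,0,0.8],
    [0.0393,0,-0.0022,0,0,0,0.8],
    [0.0393,0,-0.0022,0,0,0,0.8],
    [0.0393,0,-0.0022,0,0,0,0.8],
    [0.0393,0,-0.0022,0,0,0,0.8],
    [0.0393,0,-0.0022,0,0,0,0.8],
    [0.0393,0,-0.0022,0,0,0,0.8],
    [0.0393,0.037,-0.0022,0,0,0,0.8],
    [0.0393,0.037,-0.0022,0,0,0,0.8],
    [0,0,0,0,0,0,0.8],
    [0,0,0,0,0,0,0.8],
    [0,0,0,0,0,0,0.8]
  ]
}}

```text
time_s: 24.7
eef_pos: [474.1, 349.5, 135.4]
tcp_rot: [0.447, -0.447, -0.547, 0.548]
contact_force: [0.6, 0.2, 0.0]
finger_gap: 70.3
```

```bash
python3 look.py blue w16 180
```

```text
0.74 [285.6, 211.1]
0.65 [334.4, 122.7]
[[1.07000e-01 4.73306e+02 3.55704e+02 1.15330e+01]
 [1.08000e-01 4.73202e+02 3.55676e+02 1.09780e+01]
 [1.08000e-01 4.73239e+02 3.55796e+02 1.19990e+01]]
pos [474.8 349.6 136.5] yaw 101.43 tool-y [ 1.4e-03  9.0e-04 -1.0e+00]
shift mm (current axes) [  6.3 103.6   0.4]
turn about y -0.1
shift after turn 6.3 103.5 0.2
```

View pics/w16.png

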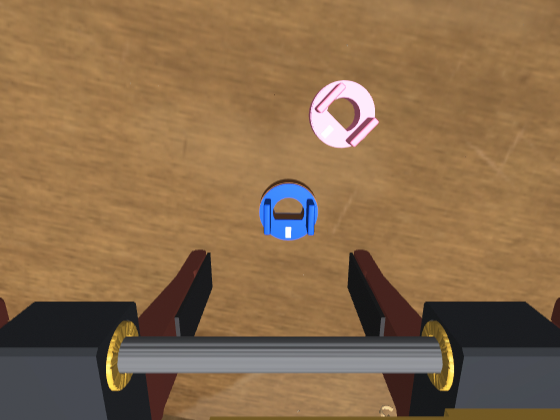

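View pics/w16z.png

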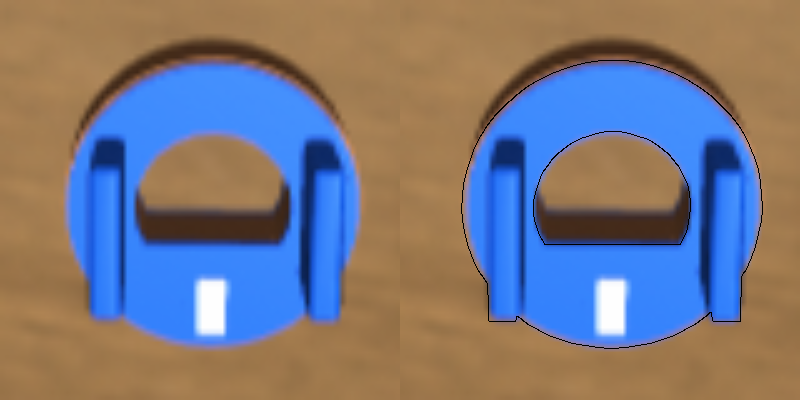

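Emit:
{"method": "step_arm", "body": {
  "motion": [
    [0.0063,0.025,-0.0003,0,0,0,0.8],
    [0,0.035,0,0,0,0,0.8],
    [0,0.025,0,0,0,0,0.7],
    [0,0.0175,0,0,0,0,0.7],
    [0,0,0,0,0,0,0.6],
    [0,0,0,0,0,0,0.5],
    [0,0,0,0,0,0,0.4],
    [0,0,0,0,0,0,0.3],
    [0,0,0,0,0,0,0.3],
    [0,0,0,0,0,0,0.3],
    [0,0,0,0,0,0,0.3]
  ],
  "newtons": 15
}}

```text
time_s: 25.95
eef_pos: [474.0, 357.0, 34.5]
tcp_rot: [-0.447, 0.448, 0.549, -0.547]
contact_force: [-0.5, -2.5, 7.1]
finger_gap: 38.1
```

```bash
python3 - <<'E'
from h import *
pr=pose(); im=optics.snapshot('wrist'); cv2.imwrite("pics/w17.png",im); C=cam('wrist',pr); s=get_state();print(s['finger_gap'],s['contact_force'])
for o in fit_drum(im,C,'blue',(280,265),z0=0,h=60)[:2]: print(np.round(o,3), 'tool',intool(pr,o))
goto(540.8,-108.1,103,-21.8); print(s['joint_positions'])
E
```

```text
37.689060930699185 [ 0.3688699  -2.41098349  7.2112635 ]
[1.24000e-01 4.73090e+02 3.56383e+02 1.15750e+01] tool [-0.4  -0.    1.01]
[1.24000e-01 4.73064e+02 3.56458e+02 1.15830e+01] tool [-0.32 -0.    1.02]
pos [474.  357.   34.5] yaw 101.53 tool-y [ 0.0022  0.0012 -1.    ]
shift mm (current axes) [-469.   -68.9   27.3]
turn about y 123.33
shift after turn 234.7 -68.5 -407.0
[ 6.25573875e-01  6.59764812e-01  1.79538169e+00 -5.17041130e-04
  6.83961513e-01 -1.14603076e+00]
```

View pics/w17.png

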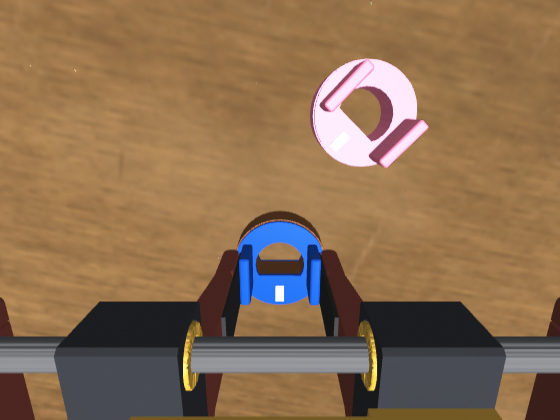

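Emit:
{"method": "step_arm", "body": {
  "motion": [
    [0,-0.02,0,0,0,0,0.3],
    [0,-0.025,0,0,8.22,0,0.3],
    [0,-0.0235,0,0,8.22,0,0.3],
    [0,0,0,0,8.22,0,0.3],
    [0,0,0,0,8.22,0,0.3],
    [0,0,0,0,8.22,0,0.3],
    [0,0,0,0,8.22,0,0.3],
    [0,0,0,0,8.22,0,0.3],
    [0,0,0,0,8.22,0,0.3],
    [0,0,0,0,8.22,0,0.3],
    [0,0,0,0,8.22,0,0.3],
    [0,0,0,0,8.22,0,0.3],
    [0,0,0,0,8.22,0,0.3],
    [0,0,0,0,8.22,0,0.3],
    [0,0,0,0,8.22,0,0.3],
    [0,0,0,0,8.22,0,0.3],
    [0,0,0,0,0,0,0.3]
  ]
}}

```text
time_s: 27.7
eef_pos: [473.0, 356.7, 101.9]
tcp_rot: [0.694, -0.694, 0.134, -0.134]
contact_force: [-0.9, -0.3, -0.9]
finger_gap: 37.7
```

Emit:
{"method": "step_arm", "body": {
  "motion": [
    [0.0196,0,-0.034,0,0,0,0.3],
    [0.0196,0,-0.034,0,0,0,0.3],
    [0.0196,0,-0.034,0,0,0,0.3],
    [0.0196,0,-0.034,0,0,0,0.3],
    [0.0196,0,-0.034,0,0,0,0.3],
    [0.0196,0,-0.034,0,0,0,0.3],
    [0.0196,0,-0.034,0,0,0,0.3],
    [0.0196,0,-0.034,0,0,0,0.3],
    [0.0196,0,-0.034,0,0,0,0.3],
    [0.0196,0,-0.034,0,0,0,0.3],
    [0.0196,0,-0.034,0,0,0,0.3],
    [0.0191,0,-0.0338,0,0,0,0.3],
    [0,0,0,0,0,0,0.3],
    [0,0,0,0,0,0,0.3],
    [0,0,0,0,0,0,0.3]
  ]
}}

```text
time_s: 29.2
eef_pos: [539.2, -108.4, 101.4]
tcp_rot: [0.695, -0.694, 0.133, -0.133]
contact_force: [-0.1, 0.8, -1.0]
finger_gap: 37.6
```

```bash
python3 - <<'E'
from h import *
pr=pose(); im=optics.snapshot('wrist'); cv2.imwrite("pics/w18.png",im); C=cam('wrist',pr);print(get_state()['finger_gap'])
for o in fit_drum(im,C,'blue',(280,265),z0=pr[0][2]-34,h=60)[:2]: print(np.round(o,3), 'tool',intool(pr,o))
z=pr[1][:,2]; goto(540.8-.8*z[0],-108.1-.8*z[1],60,-21.8)
E
```

```text
37.544181878461416
[ 1.70000e-01  5.39791e+02 -1.07650e+02  2.48498e+02] tool [ 0.25 -0.    0.89]
[ 1.70000e-01  5.39746e+02 -1.07618e+02  2.49187e+02] tool [ 0.2  -0.    0.91]
pos [ 539.3 -108.1  101.4] yaw -21.64 tool-y [-5.e-04  2.e-04 -1.e+00]
shift mm (current axes) [ 1.4 41.4 -0.2]
turn about y 0.16
shift after turn 1.4 41.4 -0.2
```

View pics/w18.png

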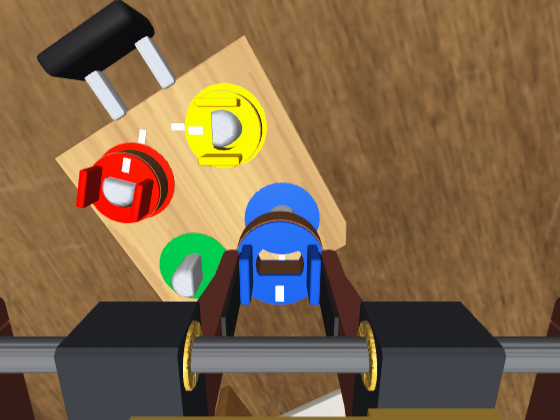

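Emit:
{"method": "step_arm", "body": {
  "motion": [
    [0.0013,0.015,-0.0002,0,0,0,0.3],
    [0,0.01,0,0,0,0,0.3],
    [0,0.005,0,0,0,0,0.3],
    [0,0.005,0,0,0,0,0.3],
    [0,0.005,0,0,0,0,0.3],
    [0,0,0,0,0,0,0.3]
  ]
}}

```text
time_s: 29.85
eef_pos: [540.3, -109.8, 60.6]
tcp_rot: [0.694, -0.694, 0.134, -0.133]
contact_force: [0.7, -0.3, -0.3]
finger_gap: 37.9
```

```bash
python3 - <<'E'
from h import *
s=get_state();print(s['contact_force'],s['wrist_torque'])
pr=pose(); im=optics.snapshot('wrist'); cv2.imwrite("pics/w19.png",im)
print('force in tool',pr[1].T@s['contact_force'])
goto(540.5,-107.4,43,-21.8)
E
```

```text
[ 0.68427787 -0.25843962 -0.30368922] [ 0.02343893 -0.10192726 -0.01469059]
force in tool [0.73169705 0.30278732 0.01391554]
pos [ 540.6 -109.9   61. ] yaw -21.78 tool-y [-6.e-04  2.e-04 -1.e+00]
shift mm (current axes) [-1.  18.   2.2]
turn about y 0.02
shift after turn -1.0 18.0 2.2
```

View pics/w19.png

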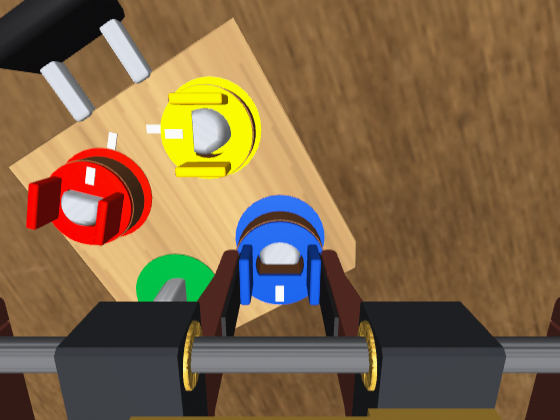

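Emit:
{"method": "step_arm", "body": {
  "motion": [
    [0,0.005,0,0,0,0,0.3],
    [0,0.005,0,0,0,0,0.3],
    [0,0.004,0,0,0,0,0.3],
    [0,0.0015,0,0,0,0,0.3],
    [0,0.001,0,0,0,0,0.3],
    [0,0,0,0,0,0,0.3]
  ]
}}

```text
time_s: 30.5
eef_pos: [540.7, -109.9, 44.8]
tcp_rot: [0.694, -0.694, 0.134, -0.134]
contact_force: [0.1, 0.8, -0.4]
finger_gap: 38.0
```

Release, rise and shift to view the whole tray.

Emit:
{"method": "step_arm", "body": {
  "motion": [
    [0,0.0005,0,0,0,0,0.55],
    [0,0,0,0,0,0,0.55],
    [0,0,0,0,0,0,0.55],
    [0,-0.01,0,0,0,0,0.55],
    [0,-0.03,0,0,0,0,0.55],
    [0,-0.04,0,0,0,0,0.55],
    [0,-0.04,0,0,0,0,0.5],
    [0,-0.04,0,0,0,0,0.5],
    [-0.03,-0.02,0.005,0,8.5,0,0.5],
    [-0.03,0,0.005,0,8.5,0,0.5],
    [0,0,0,0,8.5,0,0.5],
    [0,0,0,0,8.5,0,0.5],
    [0,0,0,0,8.5,0,0.5],
    [0,0,0,0,8.5,0,0.5],
    [0,0,0,0,8.5,0,0.5],
    [0,0,0,0,0,0,0.5],
    [0,0,0,0,0,0,0.5]
  ]
}}

```text
time_s: 32.2
eef_pos: [491.3, -74.7, 224.9]
tcp_rot: [0.538, -0.537, 0.459, -0.46]
contact_force: [0.4, 0.3, 0.7]
finger_gap: 44.0
```

```bash
cat > chk.py <<'E'
import sys
from h import *
pr=pose(); im=optics.snapshot('wrist'); cv2.imwrite(f"pics/{sys.argv[1]}.png",im); C=cam('wrist',pr)
for c,w in dict(red=(454.5,-43.7),yellow=(530.4,-34),blue=(540.8,-108.1)).items():
    px=proj(C,[w[0],w[1],30])[0]; print(c,px,np.round(fit_drum(im,C,c,px,z0=10,h=35)[:1],3))
goto(482,39,33,-82)
E
python3 chk.py w20
```

```text
red [244.20959985 218.76874332] [[ 2.68000e-01  4.54408e+02 -4.41790e+01  5.42450e+01]]
yellow [244.21504648 144.7373725 ] [[ 2.75000e-01  5.30190e+02 -3.33310e+01  1.58786e+02]]
blue [320.18601447 146.04015826] [[ 2.66000e-01  5.40912e+02 -1.08804e+02  2.49073e+02]]
pos [491.3 -74.7 224.8] yaw -81.07 tool-y [ 4.e-04 -0.e+00 -1.e+00]
shift mm (current axes) [-113.8  191.8    8.3]
turn about y 0.93
shift after turn -113.9 191.8 6.6
```

View pics/w20.png

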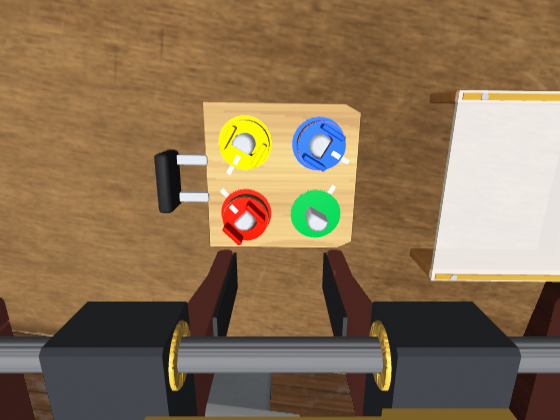

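Emit:
{"method": "step_arm", "body": {
  "motion": [
    [-0.038,0,0.002,0,0.9,0,0.5],
    [-0.038,0,0.002,0,0,0,0.5],
    [-0.038,0.03,0.002,0,0,0,0.5],
    [0,0.04,0,0,0,0,0.5],
    [0,0.04,0,0,0,0,0.5],
    [0,0.04,0,0,0,0,0.5],
    [0,0.03,0,0,0,0,0.5],
    [0,0.01,0,0,0,0,0.5],
    [0,0,0,0,0,0,0.5],
    [0,0,0,0,0,0,0.5]
  ]
}}

```text
time_s: 33.25
eef_pos: [482.0, 39.0, 35.4]
tcp_rot: [0.533, -0.533, 0.464, -0.465]
contact_force: [-0.5, -0.2, -0.0]
finger_gap: 44.0
```

```bash
python3 - <<'E'
from h import *
cv2.imwrite("pics/w21.png",optics.snapshot('wrist'))
goto(481.5,39,33,-82); s=get_state();print(s['finger_gap'],s['contact_force'])
E
```

```text
pos [482.3  39.1  35.7] yaw -82.15 tool-y [ 2.3e-03  1.0e-04 -1.0e+00]
shift mm (current axes) [-0.1  2.7 -0.8]
turn about y -0.15
shift after turn -0.1 2.7 -0.8
44.14258929317478 [ 0.89147277  0.05241571 -0.17798969]
```

View pics/w21.png

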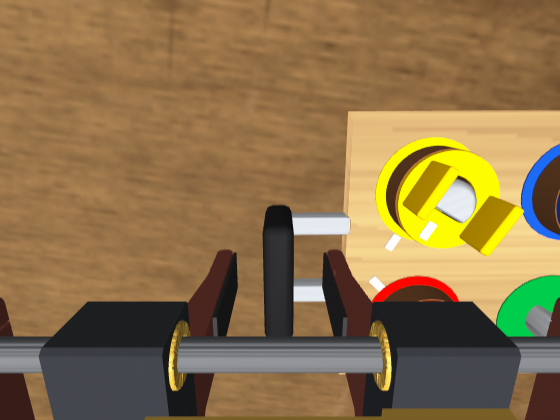

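Emit:
{"method": "step_arm", "body": {
  "motion": [
    [0,0,0,0,0,0,0.3],
    [0,0,0,0,0,0,0],
    [0,0,0,0,0,0,0],
    [0,0,0,0,0,0,0],
    [0,0,0,0,0,0,0]
  ],
  "newtons": 25
}}

```text
time_s: 33.8
eef_pos: [481.4, 39.2, 34.8]
tcp_rot: [0.533, -0.533, 0.465, -0.465]
contact_force: [-1.1, 2.6, 6.1]
finger_gap: 14.2
```

Emit:
{"method": "step_arm", "body": {
  "motion": [
    [0.005,0,0,0,0,0,0],
    [0.008,0,0,0,0,0,0],
    [0.01,0,0,0,0,0,0],
    [0.01,0,0,0,0,0,0],
    [0.01,0,0,0,0,0,0],
    [0.007,0,0,0,0,0,0],
    [0,0,0,0,0,0,0],
    [0,0,0,0,0,0,0]
  ]
}}

```text
time_s: 34.6
eef_pos: [488.1, -10.3, 34.8]
tcp_rot: [0.533, -0.533, 0.465, -0.465]
contact_force: [-1.5, 2.1, 6.4]
finger_gap: 13.9
```

```bash
python3 - <<'E'
from h import *
pr=pose(); im=optics.snapshot('wrist'); cv2.imwrite("pics/w22.png",im); np.savez('w22.npz',p=pr[0],R=pr[1])
goto(481.5,39,33,-82); s=get_state();print(s['finger_gap'],s['contact_force'])
E
```

```text
pos [488.1 -10.3  34.8] yaw -82.2 tool-y [ 2.e-04  3.e-04 -1.e+00]
shift mm (current axes) [-49.8   1.8   0.2]
turn about y -0.2
shift after turn -49.8 1.8 0.4
14.156482831871784 [-1.88403701  1.7555723   6.94281855]
```

View pics/w22.png

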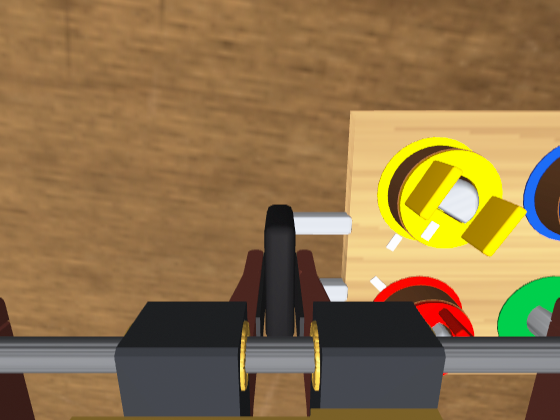

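Emit:
{"method": "step_arm", "body": {
  "motion": [
    [0.005,0,0.0003,0,0,0,0],
    [0.008,0,0.0003,0,0,0,0],
    [0.008,0,0.0004,0,0,0,0],
    [0.008,0,0.0003,0,0,0,0],
    [0.008,0,0.0003,0,0,0,0],
    [0.006,0,0.0002,0,0,0,0],
    [0.006,0,0.0001,0,0,0,0],
    [0.006,0,0.0001,0,0,0,0],
    [0,0,0,0,0,0,0]
  ]
}}

```text
time_s: 35.55
eef_pos: [497.0, -63.9, 34.8]
tcp_rot: [0.533, -0.533, 0.466, -0.464]
contact_force: [-2.5, 7.7, 9.5]
finger_gap: 13.7
```

```bash
python3 - <<'E'
from h import *
pr=pose(); im=optics.snapshot('wrist'); cv2.imwrite("pics/w23.png",im)
goto(513.1,-176.3,33,-82); s=get_state();print(s['finger_gap'],s['contact_force'],s['wrist_torque'])
E
```

```text
pos [497.  -63.9  34.8] yaw -82.22 tool-y [-0.001   0.0012 -1.    ]
shift mm (current axes) [113.6   1.6   0.8]
turn about y -0.22
shift after turn 113.6 1.8 0.3
13.901440377654653 [-2.1626022   6.95943226  9.00862224] [ 1.25971885  0.255373   -0.01805048]
```

View pics/w23.png

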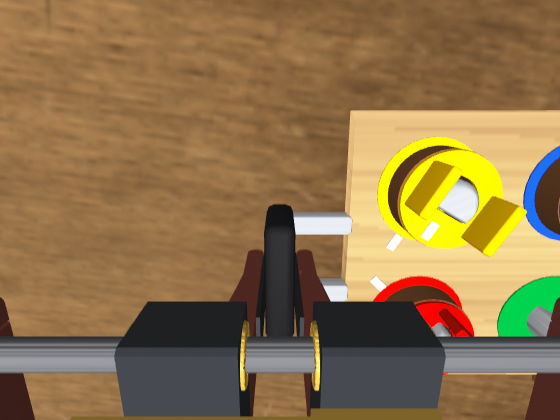

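Emit:
{"method": "step_arm", "body": {
  "motion": [
    [0.005,0,0,0,0,0,0],
    [0.007,0,0.0001,0,0,0,0],
    [0.007,0,0,0,0,0,0],
    [0.007,0,0.0001,0,0,0,0],
    [0.007,0,0,0,0,0,0],
    [0.007,0,0,0,0,0,0],
    [0,0,0,0,0,0,0]
  ]
}}

```text
time_s: 36.3
eef_pos: [502.5, -103.4, 34.8]
tcp_rot: [0.533, -0.533, 0.466, -0.464]
contact_force: [-1.7, 8.0, 10.6]
finger_gap: 13.7
```

```bash
python3 - <<'E'
from h import *
pr=pose(); im=optics.snapshot('wrist'); cv2.imwrite("pics/w24.png",im)
goto(513.1,-176.3,33,-82); s=get_state();print(s['finger_gap'],s['contact_force'],s['wrist_torque'])
E
```

```text
pos [ 502.5 -103.4   34.8] yaw -82.22 tool-y [-0.0013  0.0014 -1.    ]
shift mm (current axes) [73.7  1.7  0.6]
turn about y -0.22
shift after turn 73.7 1.8 0.3
13.77353810808451 [-2.51046041  7.96047833  9.48882043] [ 1.25215714  0.29232012 -0.00151807]
```

View pics/w24.png

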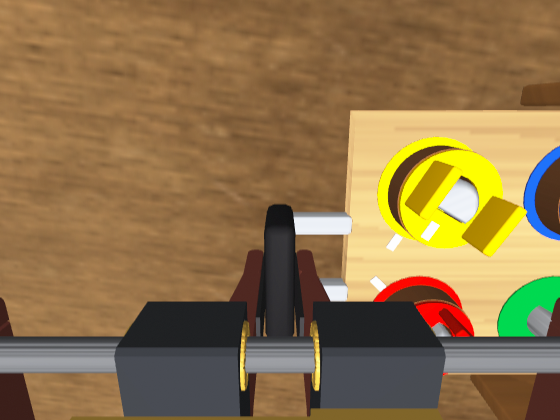

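Emit:
{"method": "step_arm", "body": {
  "motion": [
    [0.005,0,0,0,0,0,0],
    [0.008,0,0,0,0,0,0],
    [0.008,0,0,0,0,0,0],
    [0.008,0,0.0001,0,0,0,0],
    [0.008,0,0,0,0,0,0],
    [0.008,0,0,0,0,0,0],
    [0.008,0,0.0001,0,0,0,0],
    [0.006,0,0,0,0,0,0],
    [0.004,0,0,0,0,0,0],
    [0,0,0,0,0,0,0]
  ]
}}

```text
time_s: 37.35
eef_pos: [510.8, -164.9, 34.8]
tcp_rot: [0.533, -0.533, 0.466, -0.464]
contact_force: [-3.3, 12.2, 12.0]
finger_gap: 13.9
```

```bash
python3 - <<'E'
from h import *
pr=pose(); im=optics.snapshot('wrist'); cv2.imwrite("pics/w25.png",im)
goto(513.1,-176.3,33,-82); s=get_state();print(s['finger_gap'],s['contact_force'],s['wrist_torque'])
E
```

```text
pos [ 510.8 -164.9   34.8] yaw -82.21 tool-y [-0.0024  0.0026 -1.    ]
shift mm (current axes) [11.6  1.7  0.7]
turn about y -0.21
shift after turn 11.6 1.8 0.7
13.9834094373455 [-2.45757175 12.0544058  11.25718635] [1.90632768 0.32057988 0.01944387]
```

View pics/w25.png

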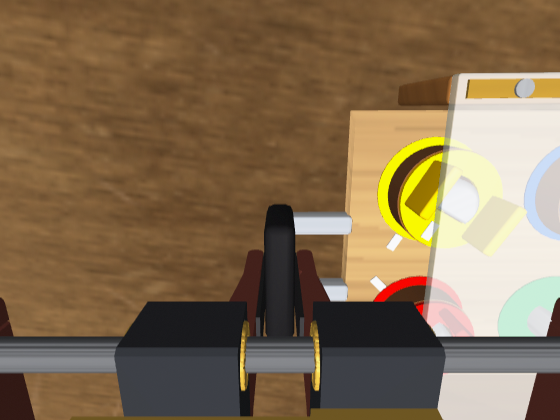

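Emit:
{"method": "step_arm", "body": {
  "motion": [
    [0.003,0,0,0,0,0,0],
    [0.003,0,0,0,0,0,0],
    [0.002,0,0,0,0,0,0],
    [0.001,0,0,0,0,0,0],
    [0.001,0,0,0,0,0,0]
  ]
}}

```text
time_s: 37.9
eef_pos: [511.9, -173.8, 34.8]
tcp_rot: [0.533, -0.532, 0.467, -0.463]
contact_force: [-2.0, 18.1, 14.4]
finger_gap: 13.4
```

Emit:
{"method": "step_arm", "body": {
  "motion": [
    [0.001,0,0,0,0,0,0],
    [0.001,0,0,0,0,0,0]
  ]
}}

```text
time_s: 38.1
eef_pos: [512.1, -175.5, 34.8]
tcp_rot: [0.533, -0.532, 0.467, -0.463]
contact_force: [-1.4, 24.1, 16.5]
finger_gap: 14.0
```

Emit:
{"method": "step_arm", "body": {
  "motion": [
    [0.001,0,0,0,0,0,0],
    [0.001,0,0,0,0,0,0]
  ]
}}

```text
time_s: 38.3
eef_pos: [511.9, -175.7, 34.7]
tcp_rot: [0.533, -0.532, 0.468, -0.462]
contact_force: [-0.5, 33.8, 18.3]
finger_gap: 13.8
```

```bash
python3 - <<'E'
from h import *
pr=pose(); im=optics.snapshot('wrist'); cv2.imwrite("pics/w26.png",im)
goto(513.1,-176.3,33,-82); s=get_state();print(s['finger_gap'],s['contact_force'],s['wrist_torque'])
E
```

```text
pos [ 511.9 -175.7   34.7] yaw -82.27 tool-y [-0.0048  0.0068 -1.    ]
shift mm (current axes) [0.7 1.7 1.1]
turn about y -0.27
shift after turn 0.7 1.7 1.1
14.273166565427912 [-1.43995185 29.35260795 17.08840307] [5.04800885 0.17567507 0.1405556 ]
```

View pics/w26.png

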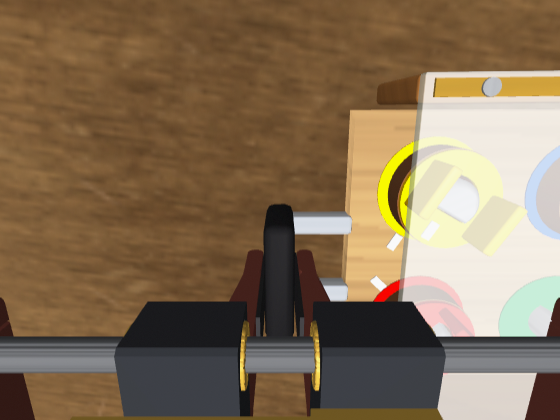

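Emit:
{"method": "step_arm", "body": {
  "motion": [
    [0,0,0,0,0,0,0.45],
    [0,0,0,0,0,0,0.45],
    [0,0,0,0,0,0,0.45],
    [-0.003,0,0,0,0,0,0.45],
    [0,-0.02,0,0,0,0,0.45],
    [0,-0.04,0,0,0,0,0.45],
    [0,-0.05,0,0,0,0,0.45],
    [0,-0.05,0,0,0,0,0.45],
    [0.04,-0.04,0,0,0,0,0.45],
    [0.04,0,0,0,0,0,0.45],
    [0,0,0,0,0,0,0.45],
    [0,0,0,0,0,0,0.45]
  ]
}}

```text
time_s: 39.55
eef_pos: [523.0, -252.7, 229.3]
tcp_rot: [-0.532, 0.532, -0.466, 0.465]
contact_force: [0.2, 1.0, 0.1]
finger_gap: 39.7
```

```bash
python3 - <<'E'
from h import *
pr=pose(); im=optics.snapshot('wrist'); cv2.imwrite("pics/w27.png",im); np.savez('w27.npz',p=pr[0],R=pr[1]); goto(0,0,0)
im=optics.snapshot('scene'); cv2.imwrite("pics/s27.png",cv2.resize(im[150:280,80:480],None,fx=2,fy=2))
E
```

```text
pos [ 522.7 -251.9  228.8] yaw -82.24 tool-y [-0.0017  0.0011 -1.    ]
shift mm (current axes) [-319.9  230.  -483.6]
```

View pics/w27.png

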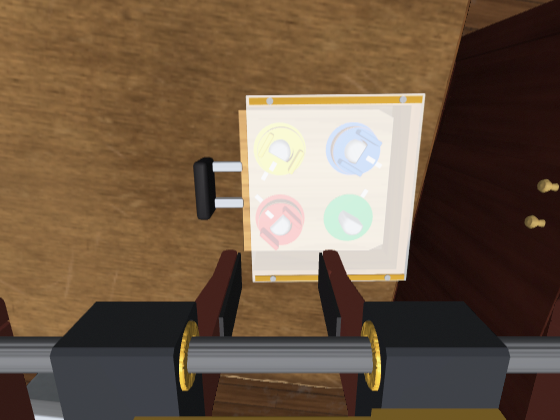

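View pics/s27.png

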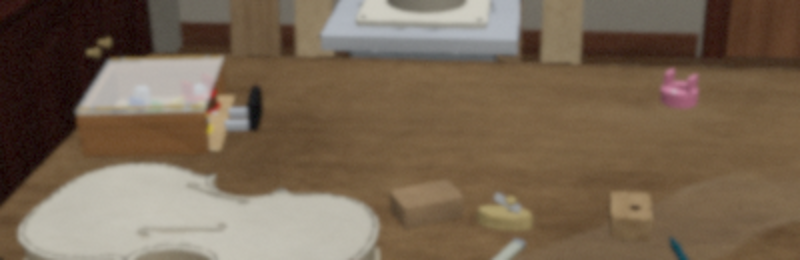

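```bash
python3 - <<'E'
from h import *
im=cv2.imread('pics/w27.png'); d=np.load('w27.npz'); C=cam('wrist',(d['p'],d['R']))
P=ray(C,[(247,94),(424,93.5),(408,283),(254,283)],63)[:,:2]
L=np.array([(90,66),(90,-90),(-90,-90),(-90,66)],float)
th,t,r=rigid(L,P); print('hood',th,t,r.round(1).tolist())
Q=ray(C,[(240,110),(245,250)],10)[:,:2]; m=Q.mean(0); a=math.radians(th)
print('front mid',m,'in hood y',(m-t)@[-math.sin(a),math.cos(a)],'x',(m-t)@[math.cos(a),math.sin(a)],'yaw',math.degrees(math.atan2(*(Q[0]-Q[1])[::-1])))
# mean mouth / handle reference
hb=ray(C,[(204,187)],44)[0][:2]; print('handle',(hb-t)@[-math.sin(a),math.cos(a)])
# overlay predicted at-home outline
def W(x,y,z): return [t[0]+math.cos(a)*x-math.sin(a)*y,t[1]+math.sin(a)*x+math.cos(a)*y,z]
pts=proj(C,[W(78,80,10),W(-78,80,10),W(-78,-66,10),W(78,-66,10),W(30,123,44),W(-30,123,44),W(60,-80,10),W(-60,-80,10)]); print(pts.round(0).tolist())
cv2.imwrite('pics/z27.png',cv2.resize(im[80:295,185:435],(780,600),interpolation=cv2.INTER_CUBIC))
E
```

```text
hood 8.45566731729706 [ 528.00418998 -291.40042103] [[-2.1, 0.2], [-0.2, -2.2], [2.1, 1.6], [0.2, 0.4]]
front mid [ 517.63662334 -213.49763398] in hood y 78.58046834853587 x 1.2002758372866213 yaw 7.958274730572126
handle 113.2577489355435
[[238.0, 111.0], [244.0, 251.0], [371.0, 250.0], [381.0, 109.0], [192.0, 163.0], [197.0, 222.0], [393.0, 127.0], [384.0, 235.0]]
```

View pics/z27.png

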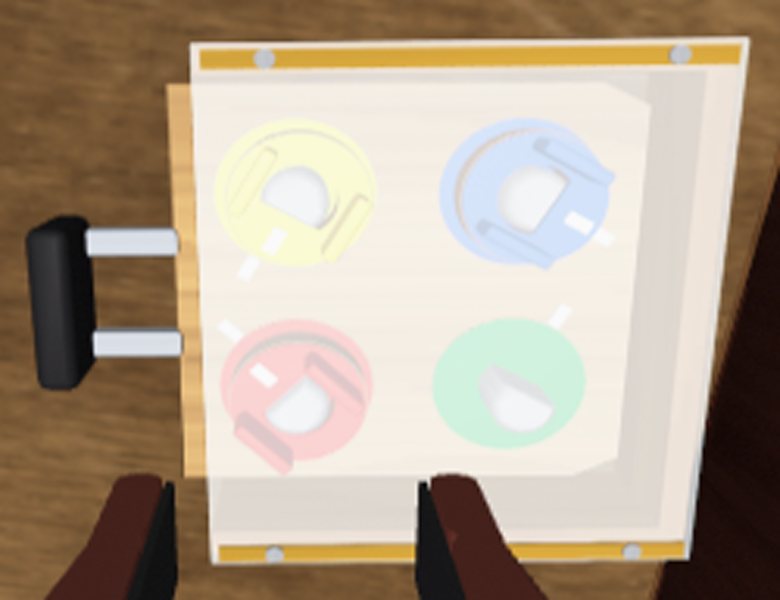

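```bash
python3 - <<'E'
from h import *
im=optics.snapshot('top'); cv2.imwrite("pics/t28.png",im)
print([ (r['conf'],r['point']) for r in cut_out('top','drum_green_mid')])
job.finish_job()
E
```

```text
[(0.17, [355.7, 223.6])]
the job is handed in; nothing more can be done
```

View pics/t28.png

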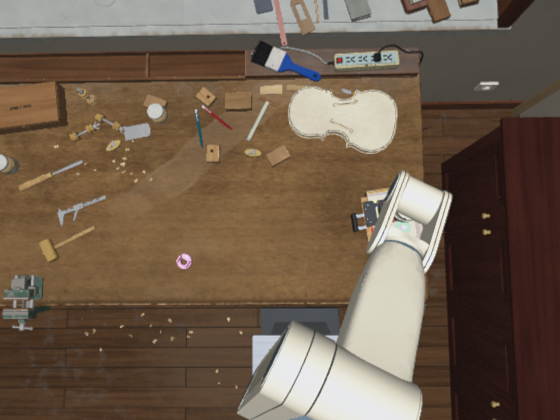

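I pulled the tray fully out and fitted the red, yellow and blue drums fully down on their own posts. I then slid the loaded tray back until it stopped against the hood's back wall, released the handle and handed the job in at about 40 s. There was no green drum on the table: the only "green" report was 0.17 confidence, at the tray handle. The pink look-alike, cork block, thumb plane and bored block were not touched and look unmoved in the last top view.

**Drums:** With the tray out, the camera fit put them within about 1 mm and 2° of their posts. The last view through the clear top shows all three seated, with the marks aligned.

**Tray:** It stopped moving at about 30 N of push. The camera puts its front edge at hood y 78.6 mm; home is 80, with 1 mm of play behind. It also reads about 1.2 mm off sideways and 0.5° off in yaw. The handle reading is 2.7 mm behind home, more than that 1 mm of play, but my camera measurements have about 2 mm of error, and the hood corners fitted only to 2–3 mm.

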